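Load the brake-pad feeder and lock its keeper

ROBOT

A 6-joint arm with a two-finger parallel gripper is mounted at the origin on the work surface. World frame = base frame: x ahead of the robot, y to its left, z up, the work surface at z = 0. Lengths are in mm, angles in rad, forces in N, time in s.
With the tool pointing down it reaches from about 275 to 750 mm from the base axis. Payload 10.2 kg.
Tool frame: the origin (TCP) lies between the finger pads; the fingertips stand 11 mm ahead of it and the grasp point (between the pads) lies 8 mm behind it; z points along the fingers, y is the line along which they close (so a half turn about z gives the same grasp; the last joint's range is limited). The gripper opens to 85 mm and grips with 20 to 120 N. Pads are 22 mm wide; open, the fingers measure 114 mm over their backs; the gripper's body (76 mm by 85 mm) begins 54 mm behind the grasp point. The pads swing forward as they close: fully open they stand 13 mm farther back than shut.
Start: joints at [-1.478, 0.313, 1.498, -0, 1.331, -0.223], TCP at [163.04, -499.048, 242.294] pointing down, gripper open.
Joint ranges: [-2.94, 2.94], [-0.97, 2.17], [0.19, 2.56], [-1.23, 4.37], [0.02, 3.11], [-2.88, 2.88]. Speed limits (rad/s): [2.39, 2.39, 3.01, 3.14, 3.14, 3.14].

INTERFACE

Orientations are given as a unit quaternion [w, x, y, z].
In Python, from rig import sense, eyes, finish_job gives the robot as it stands.
- The arm moves only by the shell command python3 -m jog 'ROWS' [FORCE]. ROWS is JSON, a list of rows, each a list of 7 numbers: the shift along the tool's x, y, z in m, then the turn, a rotation vector about the tool's x, y, z in rad, then the finger opening in m, from 0 to 0.0854. In form: [[dx, dy, dz, rx, ry, rz, gripper], ...]. A call has 1 to 5 rows; each row shifts and turns the commanded pose from where the row before left it, along the tool's axes as they then stand; what a row does not reach is not made up. A row lasts 1/10 s, in which the tool goes at most 50 mm and 8.59 degrees, less where a joint would pass 70% of its speed; a pose out of reach is approached as far as the arm can. A call is refused whole if a number of a shift passes 0.05 or a number of a turn 0.15, either way. A call with a gripper value outside its range is refused whole. The fingers move at their own pace and stop on an object; FORCE is the grip in N (left out, the last holds). Time passes only in rows, so rows that do not move let the fingers close. It gives the time, the measured TCP pose, the force, the opening and the grip force at its end, in the units of the state.
- sense(): the state, without advancing time (a new reading comes with each control period).
- eyes.capture(name): name is "side" or "top" or "wrist"; returns the picture (420x560x3 uint8, red, green, blue); there is no depth.
- eyes.calibration(name): a dict with "fx", "fy", "cx", "cy" (pixels), "dist" ([k1, k2, p1, p2, k3] as OpenCV has them; the pictures are not rectified), "cam_to_world" (4x4, takes a point from camera to world coordinates); the wrist camera has in their place "mount" (4x4, takes a point from camera to tool coordinates, whose origin is the TCP and whose axes are the flange's). Camera axes: x right, y down, z forward; pixel columns grow to the right and rows downward; lengths in mm; the calibration is good to about 2 mm. A picture is of the moment at which its call begins: read the wrist's pose just before it. calibration takes no time and is no camera call.
- finish_job(): hands the job in; it is judged then, once.
The state is a dict: "time_s": time; "joints": joint angles; "dq": joint speeds; "tau": joint torques, N m; "eef_pos": TCP position; "ee_rot": TCP orientation; "force": force on the tool from outside, world axes, zero at the start; "wrist_torque": the same for the moment, N m; "grip_width": opening from 0.0 (shut) to 1.0 (fully open); "grip_force": force on a finger pad.
Only numpy, scipy, OpenCV 4.12 (cv2) and the standard library are available. Lean on these libraries where they do the work, as an engineer would, in place of code of your own. Each camera call takes 0.05 s, during which the arm holds its last target. There are 200 camera calls.

TASK

Swing the keeper bar clear of the pad feeder's mouth and load every brake pad that lies on the bench, back plate down and one on top of the other, pressing each down against the spring until it is latched below the two pawls. Then swing the keeper fully shut over the mouth and drop the lock pin from its wooden block through the keeper and the lug, right home. Leave the tape roll and the steel socket beside the feeder where they stand.

Things in the scene. Friction and masses are not known exactly. Their poses are not given: they have to be found in the camera images.
- feeder: Pad feeder, fixed to the table; place and yaw vary. Origin: on the table under the column's centre; z up, y along the column's long side. Base plate 160 (x) x 250 (y) x 12 mm. Upright aluminium column, inside 67 (y) x 41 (x) mm, walls to 130 mm above the table, flared lead-ins on top to 142 mm. A blue drive housing 87 mm high stands 80 to 165 mm off in +x.
- latch (a point): Centre of the column, 112 mm above the table, level with the undersides of the two latch pawls; axes as the feeder's. The column's end walls (+y, -y) are closed; its two long sides are open in the middle, 51 mm wide, all the way down, for the fingers, with 8 mm returns at the corners.
- pawl_l (a joint): Sprung pawl in the +y end wall (its twin is in the -y wall): 0 = reaching 5 mm into the column, grows as it is pushed back, at most 0.009. Sloping top, 112 to 126 mm above the table. A pad pushed down moves both aside (about 3 to 7 N on top of the follower's spring); they snap back over it once its whole top is below the latch level (a pad pressed askew may catch on one only).
- follower (a joint): Travel (m) of the black spring-loaded plate in the column: 0 = up (empty, plate top 2 mm below the latch level), grows as it is pushed down, at most 0.082 (room to press pads 10 mm past the latch level). The spring pushes up with 2.5 N at 0, rising 1.2 N per 10 mm to 12.4 N. With n pads latched it reads about 0.012 + 0.014 x (n - 1).
- keeper (a joint): Angle of the keeper, a level steel bar 28 mm wide, 8 mm thick, on an upright hinge post, underside 150 mm above the table. 0 = shut across the column's mouth, at its stop, its hole over the lug's; grows (counter-clockwise from above) as it swings clear towards the feeder's +x, 1.9 rad at most. It stays where it is left (about 1 N at the knob moves it). It starts nearly shut.
- keeper_hinge (a point): The keeper's hinge axis, at the top of the bar (158 mm above the table), 85 mm from the column's centre in the feeder's +y.
- keeper_knob (a point): Top of the keeper's upright black round knob, 16 mm in diameter and 34 mm tall above the bar, 115 mm from the hinge; its top is 192 mm above the table. It can turn in the fingers.
- keeper_hole (a point): Centre of the 13 mm hole at the keeper's free end, at the bar's top face (158 mm above the table), 170 mm from the hinge.
- lug_hole (a point): Centre of the mouth of the lug's 12 mm hole: a dark steel block 36 x 36 mm, top 148 mm above the table, 85 mm from the column's centre in the feeder's -y; the hole goes straight down 55 mm. Axes as the feeder's.
- pin: Loose steel lock pin: shank 10 mm in diameter, 50 mm long, tapered tip, below a dark round head 22 mm in diameter, 24 mm tall. Origin on its axis at the head's underside; z up. Starts upright in the pin block, head's underside 55 mm above the table. Home, the head rests on the keeper bar, its underside 10 mm above the lug's top.
- pin_tip (a point): Lower end of the pin's shank.
- pin_block: Wooden block fixed to the table, 60 x 60 x 55 mm high, with a 12 mm hole from above where the pin is parked. Origin: centre of its underside. Its place varies.
- pad1: Loose brake pad, a flat block 38 mm (x) by 64 mm (y) by 14 mm thick (z), steel back plate below, dark friction block above, about 90 g, lying flat on the table, back plate down. Origin: centre of its underside. All pads are alike; three to five are present.
- pad2: Loose brake pad, a flat block 38 mm (x) by 64 mm (y) by 14 mm thick (z), steel back plate below, dark friction block above, about 90 g, lying flat on the table, back plate down. Origin: centre of its underside. All pads are alike; three to five are present.
- pad3: Loose brake pad, a flat block 38 mm (x) by 64 mm (y) by 14 mm thick (z), steel back plate below, dark friction block above, about 90 g, lying flat on the table, back plate down. Origin: centre of its underside. All pads are alike; three to five are present.
- pad4: Loose brake pad, a flat block 38 mm (x) by 64 mm (y) by 14 mm thick (z), steel back plate below, dark friction block above, about 90 g, lying flat on the table, back plate down. Origin: centre of its underside. All pads are alike; three to five are present.
- pad5: Loose brake pad, a flat block 38 mm (x) by 64 mm (y) by 14 mm thick (z), steel back plate below, dark friction block above, about 90 g, lying flat on the table, back plate down. Origin: centre of its underside. All pads are alike; three to five are present.
- tape: Bystander, to be left alone: roll of grey tape, 72 mm across, 24 mm high. Origin: centre of its underside.
- socket: Bystander, to be left alone: steel socket, 28 mm across, 36 mm tall. Origin: centre of its underside.
There are look-alikes about, which are no part of the job. What is shaped like the pad5 but orange or yellow is not meant.

How it is judged (in metres and radians):
On the way, in this order (a step that is already met when the one before it is completed fails the run):
1. the keeper is swung clear of the mouth (value of joint keeper above 0.6 rad), for 0.2 s.
2. every pad on the bench is latched in the column (z of each of pad1, pad2, pad3, pad4, pad5 in the frame of latch below -0.0125 m and horizontal distance between each of pad1, pad2, pad3, pad4, pad5 and latch below 0.008 m and angle between each of pad1, pad2, pad3, pad4, pad5's own z axis and vertical below 0.12 rad and value of joint keeper above 0.2 rad), for 0.2 s.
3. the keeper is shut over the loaded column (z of each of pad1, pad2, pad3, pad4, pad5 in the frame of latch below -0.0125 m and horizontal distance between each of pad1, pad2, pad3, pad4, pad5 and latch below 0.008 m and angle between each of pad1, pad2, pad3, pad4, pad5's own z axis and vertical below 0.12 rad and value of joint keeper below 0.035 rad), for 0.2 s.
At the end, for the whole second after the job is handed in: Every pad present is in the column (8 mm, 0.12 rad), its top at most 1.5 mm above the pawls' undersides; keeper shut within 0.035 rad; pin at rest through keeper and lug, head and tip within 4 mm of the lug hole's axis, head's underside 6 to 14 mm above the lug (all of step 3 and horizontal distance between each of pin, pin_tip and lug_hole below 0.004 m and z of pin in the frame of lug_hole between 0.006 and 0.014 m and linear speed of pin below 0.02 m/s); the robot touches nothing.
It fails at once if the tape roll or the steel socket is moved more than 50 mm (distance of any of tape, socket from where it was at the start of the episode above 0.05 m).
Of pad1, pad2, pad3, pad4, pad5 only 3 to 5 are there at a start; the rules pass over those that are not, and their reading is None.
At some moment in a run one of pad1, pad2, pad3, pad4, pad5 may be knocked a few centimetres aside while the robot is not near it.
It also fails if it takes over 210 s, if anything falls off the work surface, if the arm or the gripper's body presses on something with over 40 N, if the wrist force passes 120 N, or if a joint passes its speed limit or range.

## Working session

There is one attempt and no reset: what is moved stays moved. The work goes in short steps, Python scripts to look and compute and a shell command to move; the robot and the scene stay as the last step left them, time stands still between calls to the robot, and variables do not carry over. Pictures are saved under pics/ and viewed, at most 14 in all, crops included, and the job is handed in when it is done.

```bash
mkdir -p pics; ls
python3 - <<'E'
from rig import sense,eyes
import cv2,numpy as np,json
s=sense();print(s)
for n in("top","side","wrist"):
    im=eyes.capture(n);cv2.imwrite(f"pics/{n}0.png",im[:,:,::-1])
    c=eyes.calibration(n);print(n,{k:np.round(np.array(v),4).tolist() for k,v in c.items()})
E
```

```text
pics
{'time_s': 0.0, 'joints': array([-1.47836624e+00,  3.13433929e-01,  1.49846867e+00,  1.66543473e-05,
        1.33100321e+00, -2.23408451e-01]), 'dq': array([-0.00023587, -0.00066355, -0.00052035,  0.00038647, -0.00012593,
       -0.00104702]), 'tau': array([ 3.50854079e-04, -4.12268722e+01, -2.59741831e+01, -1.82292983e-04,
        4.22052137e-03, -4.71152589e-05]), 'eef_pos': array([ 163.03607622, -498.77481517,  241.73140382]), 'ee_rot': array([-6.54641408e-04,  9.87556743e-01,  1.57261718e-01,  5.10383086e-05]), 'force': array([1.33080771, 0.02714375, 1.05224437]), 'wrist_torque': array([-0.01238504, -0.01223412,  0.04828599]), 'grip_force': 0.0, 'grip_width': 0.9972986354272685}
top {'fx': 380.156, 'fy': 380.156, 'cx': 271.4933, 'cy': 207.5774, 'dist': [-0.0044, 0.0, 0.0, 0.0, 0.0], 'cam_to_world': [[-0.0026, -0.9902, 0.1395, 353.3477], [-1.0, 0.0018, -0.0054, -28.5115], [0.0051, -0.1396, -0.9902, 1029.9076], [0.0, 0.0, 0.0, 1.0]]}
side {'fx': 381.777, 'fy': 381.777, 'cx': 280.979, 'cy': 208.994, 'dist': [-0.0637, 0.0, 0.0, 0.0, 0.0], 'cam_to_world': [[0.8588, -0.2626, 0.4399, -22.0036], [-0.5123, -0.4321, 0.7422, -904.6225], [-0.0048, -0.8627, -0.5056, 717.57], [0.0, 0.0, 0.0, 1.0]]}
wrist {'fx': 345.84, 'fy': 345.84, 'cx': 284.2023, 'cy': 214.922, 'dist': [-0.0389, 0.0, 0.0, 0.0, 0.0], 'mount': [[0.0013, -0.962, -0.2732, 69.6254], [1.0, 0.0015, -0.0005, -0.2623], [0.0009, -0.2732, 0.962, -131.8517], [0.0, 0.0, 0.0, 1.0]]}
```

View pics/top0.png

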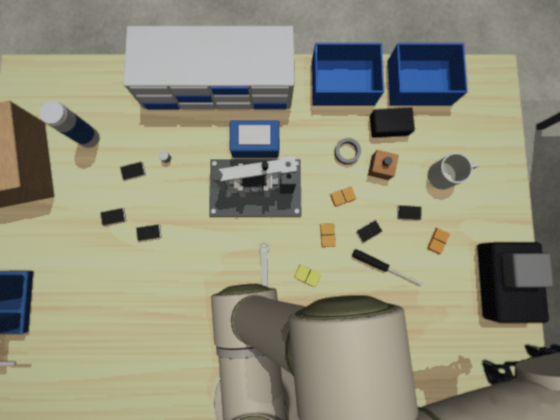

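View pics/side0.png

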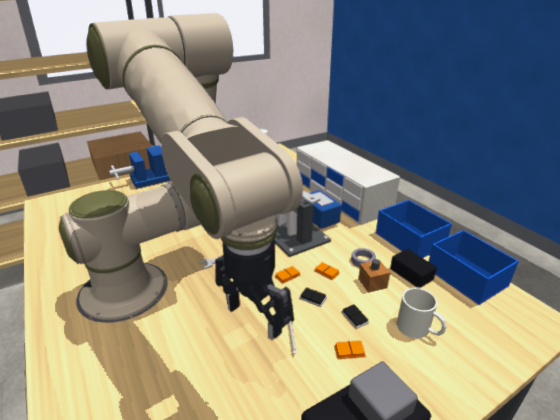

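Side shows the arm over two dark pads at (314,297) and (355,316), and orange look-alikes at (288,274), (327,270) and (350,349). In the top view:
- **Feeder:** (255,187), +x up in the picture.
- **Dark pad candidates:** (133,171), (113,216), (148,233), (409,212), (369,231).
- **Could be confused with pads:** orange (343,197), (328,235), (439,241); yellow (308,275); screwdriver handle (370,261); black box (393,122).
- **Pin and block:** (385,165). Tape (347,151), socket (165,157).

I choose the five black ones.

```bash
cat > h.py <<'E'
import cv2,numpy as np
from rig import sense,eyes
from scipy.spatial.transform import Rotation as R
def K(c): return np.array([[c['fx'],0,c['cx']],[0,c['fy'],c['cy']],[0,0,1]])
def pose():
    s=sense();q=np.array(s['ee_rot']);T=np.eye(4);T[:3,:3]=R.from_quat(q[[1,2,3,0]]).as_matrix();T[:3,3]=s['eef_pos'];return T
def shot(n,save=None):
    T=pose();c=eyes.calibration(n);im=eyes.capture(n)[:,:,::-1].copy()
    if save:cv2.imwrite(f'pics/{save}.png',im)
    return im,c,(T@np.array(c['mount']) if n=='wrist' else np.array(c['cam_to_world']))
def ray(px,z,c,M):
    p=cv2.undistortPoints(np.float32(px).reshape(-1,1,2),K(c),np.array(c['dist'])).reshape(-1,2)
    d=np.c_[p,np.ones(len(p))]@M[:3,:3].T
    return M[:3,3]+d*((z-M[2,3])/d[:,2])[:,None]
def proj(P,c,M):
    Q=(np.atleast_2d(P)-M[:3,3])@M[:3,:3]
    return cv2.projectPoints(Q,np.zeros(3),np.zeros(3),K(c),np.array(c['dist']))[0].reshape(-1,2)
def dark(im,c,M,z=14,thr=75,lo=1200,hi=4500):
    "dark pad-sized blobs -> centre, yaw of long side (deg), sizes in mm"
    m=(im.max(2)<thr).astype(np.uint8);out=[]
    m=cv2.morphologyEx(m,cv2.MORPH_OPEN,np.ones((2,2),np.uint8))
    for k in cv2.findContours(m,0,cv2.CHAIN_APPROX_NONE)[0]:
        if len(k)<15:continue
        w=ray(k.reshape(-1,2),z,c,M)[:,:2].astype(np.float32)
        (x,y),(a,b),t=cv2.minAreaRect(w)
        if a>b:a,b,t=b,a,t-90
        if lo<a*b<hi and b<90:out.append([x,y,(t+90+90)%180-90,a,b,*k.reshape(-1,2).mean(0)])
    return np.round(out,1)
def tool():
    T=pose();s=sense();print('t',round(s['time_s'],1),'tcp',np.round(T[:3,3],1),'yaw',round(np.degrees(np.arctan2(T[1,0],T[0,0])),2),'tilt',np.round(T[:2,2],3),'F',np.round(s['force'],1),'w',round(float(s['grip_width'])*85.4,1),'gf',round(float(s['grip_force']),1),'j',np.round(s['joints'],2))
def go(x,y,z,yawdeg):
    "shift in tool axes & turn needed (assumes shift before turn)"
    T=pose();d=T[:3,:3].T@(np.array([x,y,z])-T[:3,3])
    c,s_=np.cos(np.radians(yawdeg)),np.sin(np.radians(yawdeg))
    G=np.array([[c,s_,0],[s_,-c,0],[0,0,-1]])
    r=R.from_matrix(T[:3,:3].T@G).as_rotvec();print('shift mm',np.round(d,1),'turn',np.round(r,3))
E
python3 - <<'E'
from h import *
im,c,M=shot('top')
print(dark(im,c,M))
print('pinhead',ray([[387,161]],79,c,M),'sock',ray([[165,157]],36,c,M),'tape',ray([[347,151]],24,c,M))
print('knob',ray([[265,166]],192,c,M))
tool()
v=cv2.resize(im[115:250,90:330],None,fx=3.3,fy=3.3,interpolation=cv2.INTER_CUBIC);cv2.imwrite('pics/c1.png',v)
E
```

```text
[[ 196.3  641.4  -84.6   50.8   54.2    8.9  322.7]
 [ 285.4  645.6    5.5   62.8   67.8   10.6  288. ]
 [ 427.8  293.9  -80.6   32.3   56.3  148.4  233.3]
 [ 429.8 -297.5  -60.9   31.5   58.   369.8  232.1]
 [ 423.7 -796.7   28.3   49.    50.8  554.   233.7]
 [ 470.5  391.4  -78.6   33.7   57.1  113.   217.5]
 [ 480.4 -408.1   87.2   33.2   59.6  410.   213.3]
 [ 568.4   13.4   90.    36.1   65.3  255.3  182.2]
 [ 596.8  344.1  -75.5   34.3   56.6  132.8  171.6]
 [ 595.5 -322.9   38.2   41.6   75.5  377.1  171.2]
 [ 734.2 -812.3  -63.8   19.9   81.   548.8  123.1]]
pinhead [[ 607.9622875  -331.58112462   79.        ]] sock [[631.24136784 251.93174492  36.        ]] tape [[ 650.87996816 -240.81000194   24.        ]]
knob [[566.37901693 -18.67910487 192.        ]]
t 0.2 tcp [ 163.  -498.9  242. ] yaw 18.09 tilt [-0.     0.001] F [ 0.4  0.1 -0.5] w 85.3 gf 0.0 j [-1.48  0.31  1.5   0.    1.33 -0.22]
```

View pics/c1.png

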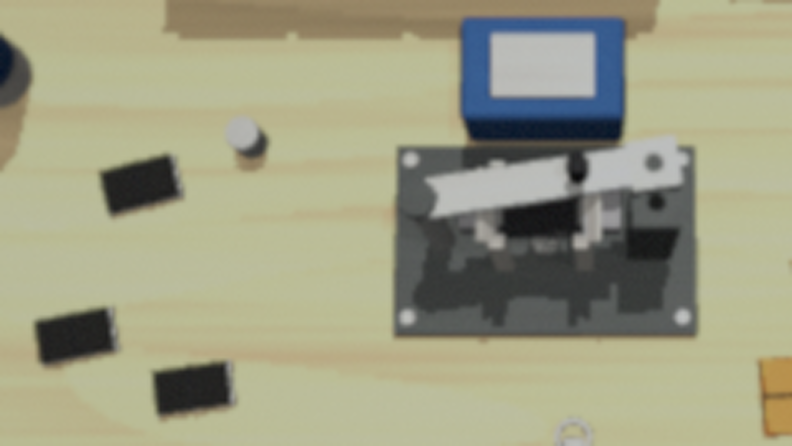

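The crop confirms three black pads on the left at (140,185), (77,335) and (193,388). The keeper lies slightly open across the feeder, with its knob at (577,165) and its hole at (654,163). The lug hole is at (656,203).

Run:
```python
from h import *
c=eyes.calibration('top');M=np.array(c['cam_to_world'])
u=lambda a:np.array(a)/3.3+[90,115]-.35
p=ray(u([[397,147],[695,147],[695,335],[397,335]]),12,c,M)
print(np.round(p,1),p.mean(0));print(np.degrees(np.arctan2(*( -(p[1]-p[0]))[:2])))
b=ray(u([[411,160],[683,160],[683,316],[408,316]]),14,c,M);print(b.round(1),b.mean(0))
print('knob',ray(u([[577,158]]),192,c,M),'khole',ray(u([[654,162]]),158,c,M),'lug',ray(u([[656,202]]),148,c,M))
im=cv2.imread('pics/top0.png')
v=cv2.resize(im[140:260,320:460],None,fx=4,fy=4,interpolation=cv2.INTER_CUBIC);cv2.imwrite('pics/c2.png',v)
go(470,-20,380,90)
```

```text
[[ 631.6  134.9   12. ]
 [ 631.3 -113.7   12. ]
 [ 473.3 -111.6   12. ]
 [ 473.7  131.7   12. ]] [552.45396189  10.33050995  12.        ]
0.07073515778314458
[[ 619.9  122.7   14. ]
 [ 619.6 -103.4   14. ]
 [ 488.7 -101.8   14. ]
 [ 489.1  122.7   14. ]] [554.31558798  10.06081076  14.        ]
knob [[574.44091014 -17.5453914  192.        ]] khole [[580.4129733  -72.05057218 158.        ]] lug [[553.50567836 -73.73301498 148.        ]]
shift mm [ 440.5 -360.  -137.7] turn [-1.000e-03 -1.000e-03 -1.255e+00]
```

View pics/c2.png

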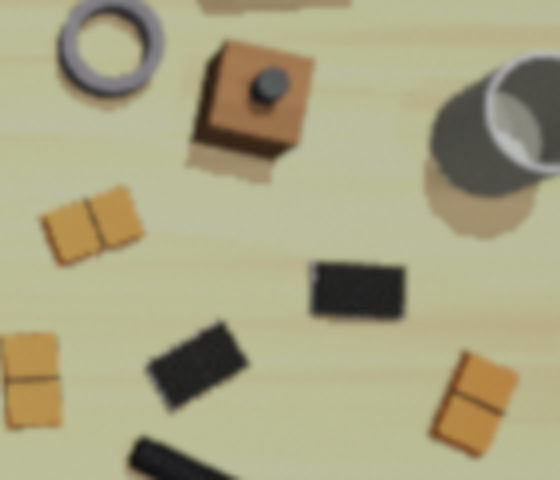

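Crop shows the two remaining black pads at (357,291) and (197,365), the pin head at (270,85), orange look-alikes, and the screwdriver at (180,460). Moving to view the feeder with the wrist camera.

```bash
A='x'; python3 -m jog '[[0.031,-0.026,-0.01,0,0,0,0.0854],[0.031,-0.026,-0.01,0,0,0,0.0854],[0.031,-0.026,-0.01,0,0,0,0.0854],[0.031,-0.026,-0.01,0,0,0,0.0854],[0.031,-0.026,-0.01,0,0,0,0.0854]]' 40
python3 -m jog '[[0.031,-0.026,-0.01,0,0,0,0.0854],[0.031,-0.026,-0.01,0,0,0,0.0854],[0.031,-0.026,-0.01,0,0,0,0.0854],[0.031,-0.026,-0.01,0,0,0,0.0854],[0.031,-0.026,-0.01,0,0,0,0.0854]]'
python3 -m jog '[[0.031,-0.026,-0.01,0,0,0,0.0854],[0.031,-0.026,-0.01,0,0,0,0.0854],[0.031,-0.026,-0.01,0,0,0,0.0854],[0.031,-0.026,-0.01,0,0,0,0.0854],[0,0,0,0,0,-0.14,0.0854]]'
python3 -m jog '[[0,0,0,0,0,-0.14,0.0854],[0,0,0,0,0,-0.14,0.0854],[0,0,0,0,0,-0.14,0.0854],[0,0,0,0,0,-0.14,0.0854],[0,0,0,0,0,-0.14,0.0854]]'
python3 -m jog '[[0,0,0,0,0,-0.14,0.0854],[0,0,0,0,0,-0.14,0.0854],[0,0,0,0,0,-0.135,0.0854],[0,0,0,0,0,0,0.0854],[0,0,0,0,0,0,0.0854]]'
python3 - <<'E'
from h import *
tool();go(470,-20,380,90)
im,c,M=shot('wrist','w1')
E
```

```text
time_s: 0.7
eef_pos: [270.5, -325.8, 292.6]
ee_rot: [-0.0, 0.988, 0.157, 0.0]
force: [0.1, -1.2, -0.8]
grip_width: 1.004
grip_force: 0.0
time_s: 1.2
eef_pos: [377.5, -154.0, 342.7]
ee_rot: [0.0, 0.988, 0.157, 0.0]
force: [0.2, -1.5, -0.6]
grip_width: 0.998
grip_force: 0.0
time_s: 1.7
eef_pos: [464.0, -15.0, 383.0]
ee_rot: [-0.0, 0.974, 0.228, 0.001]
force: [0.1, -1.1, -0.9]
grip_width: 1.0
grip_force: 0.0
time_s: 2.2
eef_pos: [462.5, -18.2, 382.2]
ee_rot: [-0.0, 0.836, 0.549, -0.0]
force: [-0.5, 0.5, -0.2]
grip_width: 1.0
grip_force: 0.0
time_s: 2.7
eef_pos: [462.5, -18.3, 382.2]
ee_rot: [-0.0, 0.708, 0.706, -0.0]
force: [-0.6, -1.4, 0.6]
grip_width: 0.999
grip_force: 0.0
t 2.7 tcp [462.5 -18.3 382.2] yaw 89.79 tilt [-0.  0.] F [-0.6 -1.4  0.6] w 85.3 gf 0.0 j [-0.29  0.11  1.39 -0.    1.64 -0.29]
shift mm [-1.7  7.5  2.2] turn [-0.    -0.    -0.004]
```

View pics/w1.png

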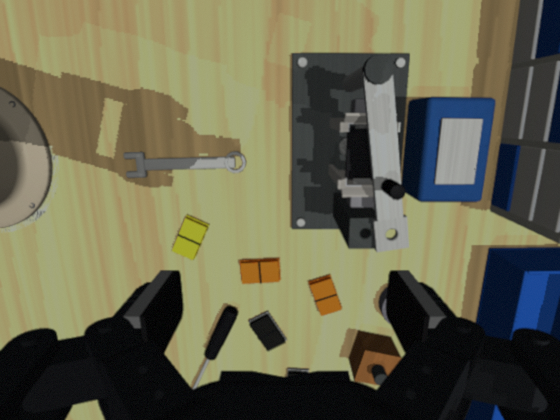

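Wrist view shows the feeder: hinge (379,69), knob (393,190), keeper hole (391,234), lug hole (365,233), plate screws (302,62), (400,62), (301,222).

Run:
```python
from h import *
T=pose();c=eyes.calibration('wrist');M=T@np.array(c['mount'])
print('screws',ray([[302,62],[400,62],[301,222]],14,c,M).round(1))
print('lug',ray([[365,233]],148,c,M).round(1),'khole',ray([[391,233.5]],158,c,M).round(1),'hinge',ray([[379,69]],162,c,M).round(1),'knob',ray([[396,190]],192,c,M).round(1))
im=cv2.imread('pics/w1.png')
cv2.imwrite('pics/w1c.png',cv2.resize(im[40:270,280:420],None,fx=2.6,fy=2.6,interpolation=cv2.INTER_CUBIC))
```

```text
screws [[ 486.8  123.6   14. ]
 [ 619.2  124.2   14. ]
 [ 487.8 -101.3   14. ]]
lug [[553.  -73.4 148. ]] khole [[579.1 -70.7 158. ]] hinge [[553.3  96.2 162. ]] knob [[569.2 -15.3 192. ]]
```

View pics/w1c.png

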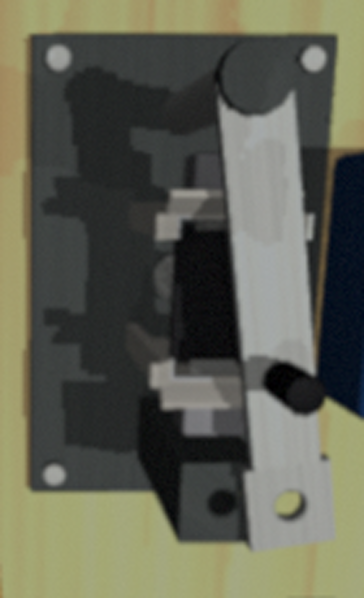

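Feeder centre is about (553,11.3) with yaw ~0. The keeper is at ~0.155 rad and the knob at ~(570,-17). I'll cage the knob and swing it along its arc.

```bash
python3 -m jog '[[0,0.036,0.03,0,0,0,0.045],[0,0.036,0.03,0,0,0,0.045],[0.001,0.036,0.03,0,0,0,0.045],[0,0,0.03,0,0,-0.08,0.045],[0,0,0.03,0,0,-0.075,0.045]]' 20
python3 -m jog '[[0,0,0.03,0,0,0,0.045],[0,0,0.024,0,0,0,0.045],[0,0,0,0,0,0,0.045],[0,0,0,0,0,0,0.026],[0,0,0,0,0,0,0.026]]' 20
python3 - <<'E'
from h import *
tool();im,c,M=shot('wrist','w2')
E
```

```text
time_s: 3.25
eef_pos: [570.9, -17.2, 230.2]
ee_rot: [-0.001, 0.65, 0.76, -0.0]
force: [-0.3, -0.2, -0.8]
grip_width: 0.529
grip_force: 0.0
time_s: 3.75
eef_pos: [571.2, -17.4, 180.0]
ee_rot: [0.001, 0.651, 0.76, 0.001]
force: [-0.1, 0.3, -0.5]
grip_width: 0.307
grip_force: 0.0
t 3.8 tcp [571.2 -17.4 180. ] yaw 98.84 tilt [ 0.003 -0.001] F [-0.1  0.3 -0.5] w 26.2 gf 0.0 j [-0.24  0.47  1.44 -0.    1.23 -0.39]
```

View pics/w2.png

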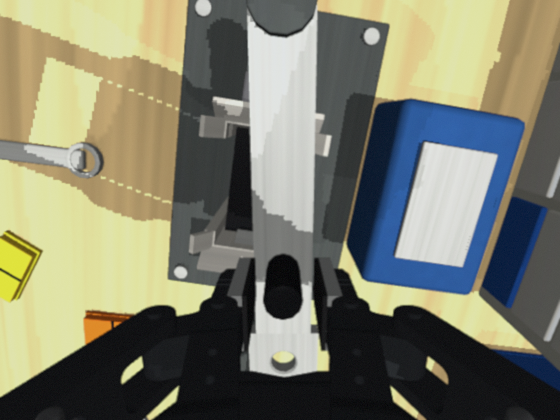

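The knob (283,285) sits between the fingers. Swinging it open now.

```bash
for i in 1; do python3 -m jog '[[0.0007,0.012,0,0,0,-0.105,0.026],[0.0007,0.012,0,0,0,-0.105,0.026],[0.0007,0.012,0,0,0,-0.105,0.026],[0.0007,0.012,0,0,0,-0.105,0.026],[0.0007,0.012,0,0,0,-0.105,0.026]]' 20; done
python3 -m jog '[[0.0007,0.012,0,0,0,-0.105,0.026],[0.0007,0.012,0,0,0,-0.105,0.026],[0.0007,0.012,0,0,0,-0.105,0.026],[0.0007,0.012,0,0,0,-0.105,0.026],[0.0007,0.012,0,0,0,-0.105,0.026]]'
python3 -m jog '[[0.0007,0.012,0,0,0,-0.105,0.026],[0.0007,0.012,0,0,0,-0.105,0.026],[0.0007,0.012,0,0,0,-0.105,0.026],[0.0007,0.012,0,0,0,-0.105,0.026],[0,0,0,0,0,0,0.05]]'
python3 -m jog '[[0,0,0,0,0,0,0.05],[0,0,-0.03,0,0,0,0.05],[0,0,-0.04,0,0,0,0.07],[0,0,-0.04,0,0,0,0.0854],[0,0,0,0,0,0,0.0854]]'
python3 - <<'E'
from h import *
tool();print('P1');go(427.8,293.9,150,99.4)
im,c,M=shot('top','t2');print(dark(im,c,M));cv2.imwrite('pics/t2c.png',cv2.resize(im[130:230,190:320],None,fx=4,fy=4,interpolation=cv2.INTER_CUBIC))
E
```

```text
time_s: 4.3
eef_pos: [625.4, 7.0, 179.6]
ee_rot: [0.001, 0.429, 0.903, -0.0]
force: [-1.9, -0.7, 2.4]
grip_width: 0.306
grip_force: 0.8
time_s: 4.8
eef_pos: [660.0, 55.3, 179.6]
ee_rot: [0.001, 0.18, 0.984, -0.0]
force: [-1.3, -2.0, 0.6]
grip_width: 0.303
grip_force: 0.9
time_s: 5.3
eef_pos: [666.7, 103.9, 179.4]
ee_rot: [0.001, -0.028, 1.0, 0.0]
force: [-0.0, -1.2, 0.7]
grip_width: 0.456
grip_force: 0.0
time_s: 5.8
eef_pos: [667.8, 101.9, 295.3]
ee_rot: [0.006, -0.026, 1.0, -0.0]
force: [0.1, 0.8, 0.4]
grip_width: 1.002
grip_force: 0.0
t 5.8 tcp [667.8 101.9 295.3] yaw -177.08 tilt [ 0.011 -0.   ] F [0.1 0.8 0.4] w 85.6 gf 0.0 j [-0.02  0.64  0.86 -0.    1.63 -1.64]
P1
shift mm [231.5 204.1 142.5] turn [0.007 0.01  1.458]
[[ 3.010e+02  6.471e+02 -8.450e+01  3.650e+01  6.280e+01  1.000e+01
   2.807e+02]
 [ 4.275e+02 -7.873e+02 -2.000e-01  4.520e+01  5.120e+01  5.533e+02
   2.334e+02]
 [ 4.298e+02 -2.975e+02 -6.090e+01  3.150e+01  5.800e+01  3.698e+02
   2.321e+02]
 [ 4.692e+02  3.964e+02 -7.860e+01  3.320e+01  4.670e+01  1.108e+02
   2.177e+02]
 [ 4.803e+02 -4.080e+02  8.670e+01  3.330e+01  5.940e+01  4.101e+02
   2.133e+02]
 [ 5.276e+02 -7.270e+01 -1.310e+01  4.460e+01  8.290e+01  2.855e+02
   1.953e+02]
 [ 5.712e+02  1.350e+01  8.990e+01  4.170e+01  6.560e+01  2.542e+02
   1.800e+02]
 [ 5.955e+02 -3.229e+02  3.820e+01  4.160e+01  7.550e+01  3.771e+02
   1.712e+02]
 [ 7.345e+02 -8.127e+02 -6.380e+01  1.990e+01  8.010e+01  5.488e+02
   1.231e+02]
 [ 8.558e+02  2.126e+02  9.000e+01  2.400e+01  7.420e+01  1.845e+02
   8.230e+01]]
```

View pics/t2c.png

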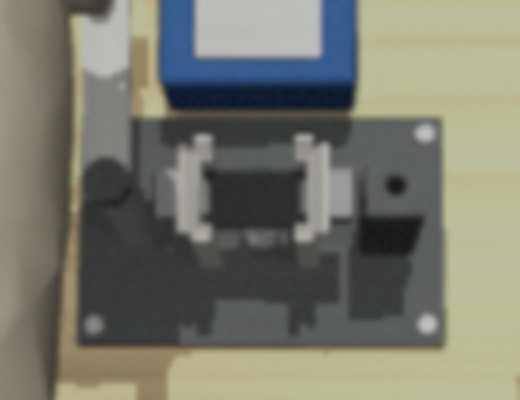

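Keeper stands at ~90° clear, with the column mouth open at (253,187) in the crop. Next is pad P1.

```bash
python3 -m jog '[[0.035,0.03,0,0,0,0,0.0854],[0.035,0.03,0,0,0,0.1,0.0854],[0.04,0.026,0,0,0,0.1,0.0854],[0.04,0.022,0,0,0,0.1,0.0854],[0.04,0.018,0,0,0,0.1,0.0854]]'
python3 -m jog '[[0.045,0.013,0,0,0,0.14,0.0854],[0,0,0.02,0,0,0.14,0.0854],[0,0,0.02,0,0,0.14,0.0854],[0,0,0.02,0,0,0.14,0.0854],[0,0,0.02,0,0,0.14,0.0854]]'
python3 -m jog '[[0,0,0.015,0,0,0.14,0.0854],[0,0,0,0,0,0.14,0.0854],[0,0,0,0,0,0.08,0.0854],[0,0,0,0,0,0,0.0854]]'
python3 - <<'E'
from h import *
tool()
im,c,M=shot('wrist','w3');d=dark(im,c,M,lo=1500);print(d)
for r in d:
  go(r[0],r[1],13,r[2]%180)
im2=cv2.imread('pics/t2.png');c=eyes.calibration('top');M=np.array(c['cam_to_world'])
u=lambda a:np.array(a)/4+[190,130]-.37
p=ray(u([[203,142],[304,142],[202,232],[304,232]]),142,c,M);print(p.round(1),p.mean(0))
E
```

```text
time_s: 6.35
eef_pos: [481.7, 241.7, 287.3]
ee_rot: [-0.001, 0.175, 0.985, -0.0]
force: [0.5, 0.5, -0.2]
grip_width: 1.0
grip_force: 0.0
time_s: 6.85
eef_pos: [445.3, 268.3, 206.5]
ee_rot: [-0.001, 0.503, 0.864, -0.001]
force: [0.6, 1.0, -0.2]
grip_width: 1.002
grip_force: 0.0
time_s: 7.25
eef_pos: [445.5, 268.3, 192.3]
ee_rot: [-0.0, 0.647, 0.762, -0.001]
force: [-0.8, -0.0, -0.1]
grip_width: 1.001
grip_force: 0.0
t 7.2 tcp [445.5 268.3 192.3] yaw 99.31 tilt [-0.002 -0.001] F [-0.8 -0.  -0.1] w 85.5 gf 0.0 j [ 0.32  0.35  1.59 -0.    1.21  0.15]
[[431.3 298.5 -81.9  35.8  59.6 273.9 159.5]
 [598.4 348.8 -75.   42.8  59.8 468.9 135.2]
 [473.3 395.7 -78.3  37.9  60.  342.2  52.4]]
shift mm [ 32.1  -8.9 179.6] turn [-0.001  0.     0.024]
shift mm [ 54.2 164.2 179.3] turn [-0.001  0.    -0.097]
shift mm [121.1  48.6 179.5] turn [-0.001  0.    -0.039]
[[581.3  40.9 142. ]
 [581.2 -19.6 142. ]
 [526.5  41.  142. ]
 [526.4 -19.6 142. ]] [553.84220428  10.67298932 142.        ]
```

View pics/w3.png

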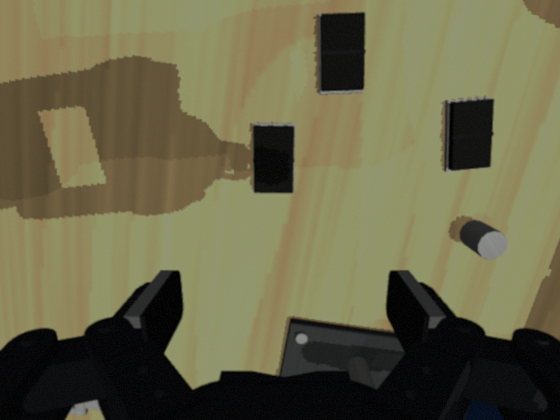

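Wrist view shows P1 at (274,160), P2 at (342,52), P3 at (469,135) and the socket at (487,240). Closing in on P1.

```bash
python3 -m jog '[[0.015,-0.005,0.03,0,0,0.02,0.0854],[0.015,-0.004,0.03,0,0,0,0.0854],[0,0,0.02,0,0,0,0.0854],[0,0,0,0,0,0,0.0854]]'
python3 - <<'E'
from h import *
tool()
im,c,M=shot('wrist','w4');d=dark(im,c,M,lo=1500);print(d)
for r in d: go(r[0],r[1],13,r[2]%180)
E
```

```text
time_s: 7.7
eef_pos: [430.8, 296.5, 110.7]
ee_rot: [-0.001, 0.653, 0.757, -0.002]
force: [0.6, -0.0, -0.0]
grip_width: 1.0
grip_force: 0.0
t 7.7 tcp [430.8 296.5 110.7] yaw 98.4 tilt [-0.005 -0.002] F [ 0.6 -0.  -0. ] w 85.4 gf 0.0 j [ 0.38  0.45  1.67 -0.    1.03  0.23]
[[431.  299.5 -81.5  36.4  60.2 285.4 215.6]
 [594.5 349.4 -74.4  40.7  62.5 528.6 183.4]
 [472.7 396.1 -78.2  39.1  59.4 374.4  77.5]]
shift mm [ 2.9 -0.2 99.6] turn [-0.002  0.001 -0.002]
shift mm [ 28.5 168.8  99.2] turn [-0.002  0.    -0.126]
shift mm [92.4 55.1 99.4] turn [-0.002  0.001 -0.06 ]
```

View pics/w4.png

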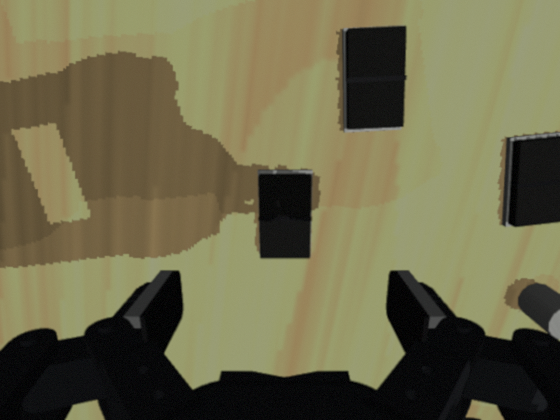

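P1 is centred at (285,215) between the open fingers. Descending to grip it.

```bash
python3 -m jog '[[0.001,0,0.035,0,0,0,0.0854],[0.001,0,0.035,0,0,0,0.07],[0,0,0.018,0,0,0,0.06],[0,0,0.0105,0,0,0,0.06],[0,0,0,0,0,0,0.06]]' 80
python3 -m jog '[[0,0,0,0,0,0,0.03],[0,0,0,0,0,0,0.03],[0,0,0,0,0,0,0.03],[0,0,0,0,0,0,0.03],[0,0,0,0,0,0,0.03]]' 80
python3 - <<'E'
from h import *
tool()
E
```

```text
time_s: 8.25
eef_pos: [432.3, 298.9, 14.9]
ee_rot: [-0.0, 0.654, 0.756, -0.0]
force: [-0.4, -0.3, 0.5]
grip_width: 0.7
grip_force: 0.0
time_s: 8.75
eef_pos: [433.0, 299.4, 16.8]
ee_rot: [0.001, 0.654, 0.757, 0.001]
force: [-1.2, -0.2, 6.9]
grip_width: 0.416
grip_force: 80.2
t 8.8 tcp [433.  299.4  16.8] yaw 98.32 tilt [0.003 0.001] F [-1.2 -0.2  6.9] w 35.5 gf 80.2 j [ 0.38  0.61  1.72 -0.    0.81  0.24]
```

```bash
python3 -m jog '[[0,0,-0.03,0,0,0,0.03],[0,0,-0.045,0,0,0,0.03],[0,0,-0.045,0,0,0,0.03],[0,0,-0.045,0,0,0,0.03],[0,0,-0.04,0,0,0,0.03]]' 80
python3 - <<'E'
from h import *
tool();go(553.3,11.4,200,90)
E
```

```text
time_s: 9.25
eef_pos: [432.0, 299.0, 223.4]
ee_rot: [0.001, 0.654, 0.757, 0.001]
force: [0.9, 0.8, -1.5]
grip_width: 0.415
grip_force: 80.6
t 9.2 tcp [432.  299.  223.4] yaw 98.32 tilt [0.003 0.001] F [ 0.9  0.8 -1.5] w 35.4 gf 80.6 j [ 0.38  0.33  1.53 -0.    1.28  0.24]
shift mm [-302.2   78.3   23.4] turn [ 0.003 -0.001  0.145]
```

```bash
python3 -m jog '[[-0.038,0.01,0,0,0,0,0.03],[-0.038,0.01,0,0,0,0,0.03],[-0.038,0.01,0,0,0,0,0.03],[-0.038,0.01,0,0,0,0,0.03],[-0.038,0.01,0,0,0,0,0.03]]' 80
python3 -m jog '[[-0.038,0.01,0,0,0,0,0.03],[-0.038,0.01,0,0,0,0,0.03],[-0.036,0.008,0,0,0,0.0,0.03],[0,0,0,0,0,0.145,0.03],[0,0,0,0,0,0,0.03]]' 80
python3 - <<'E'
from h import *
tool();go(553.3,11.4,160,90)
im,c,M=shot('wrist','w5')
P=np.array([[553.3+a,11.4+b,142] for a in(-20.5,20.5) for b in(-33.5,33.5)]);print(proj(P,c,M).round(0).tolist())
E
```

```text
time_s: 9.75
eef_pos: [509.4, 116.7, 221.0]
ee_rot: [0.001, 0.654, 0.757, 0.001]
force: [0.7, 0.6, -1.8]
grip_width: 0.418
grip_force: 80.6
time_s: 10.25
eef_pos: [553.0, 10.7, 220.6]
ee_rot: [0.0, 0.708, 0.706, 0.0]
force: [0.3, 0.7, -1.0]
grip_width: 0.417
grip_force: 80.6
t 10.2 tcp [553.   10.7 220.6] yaw 89.83 tilt [ 0.001 -0.   ] F [ 0.3  0.7 -1. ] w 35.6 gf 80.6 j [-0.19  0.39  1.45  0.    1.3  -0.19]
shift mm [ 0.7  0.3 60.6] turn [ 0.001  0.    -0.003]
[[253.0, 277.0], [251.0, 177.0], [315.0, 277.0], [317.0, 177.0]]
```

View pics/w5.png

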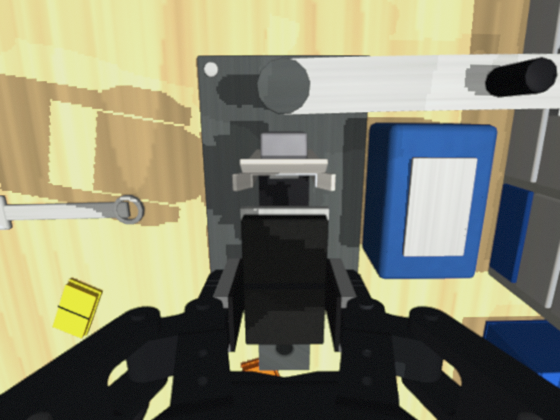

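The held pad spans rows 214–343 (cols 244–326), with its steel lip at row 209. The column's +y wall is at row ~165, centred at col 285.

Run:
```python
from h import *
T=pose();c=eyes.calibration('wrist');M=T@np.array(c['mount'])
for z in (216,218,221): print(z,ray([[285,214.5],[285,343],[244,280],[326,280],[285,278]],z,c,M).round(1)[:,:2].tolist())
print('lip',ray([[285,209]],206,c,M).round(1),'lug',ray([[285,349]],148,c,M),'hinge',ray([[284,85]],164,c,M))
```

```text
216 [[553.4, 42.6], [553.6, -18.8], [535.7, 13.1], [571.3, 13.2], [553.5, 14.1]]
218 [[553.4, 43.2], [553.6, -17.4], [536.0, 14.1], [571.0, 14.2], [553.5, 15.1]]
221 [[553.4, 44.0], [553.6, -15.2], [536.4, 15.6], [570.6, 15.7], [553.5, 16.5]]
lip [[553.4  42.3 206. ]] lug [[554.04422682 -73.53496168 148.        ]] hinge [[552.77264962  97.17907562 164.        ]]
```

Run:
```python
import cv2
im=cv2.imread('pics/w5.png').mean(2).round().astype(int)
for a,b in((196,224),(330,356)): print(a,[int(im[r,275:296].mean()) for r in range(a,b)])
print([int(v) for v in im[225:235,232:340].mean(0)])
im=cv2.imread('pics/w4.png').mean(2)
print(163,[int(im[r,275:296].mean()) for r in range(163,185)],250,[int(im[r,275:296].mean()) for r in range(250,265)])
```

```text
196 [26, 26, 26, 25, 25, 25, 25, 26, 26, 39, 62, 85, 132, 184, 209, 213, 209, 182, 123, 52, 12, 11, 16, 24, 30, 33, 34, 35]
330 [38, 38, 38, 38, 38, 38, 38, 38, 38, 38, 38, 39, 38, 38, 41, 44, 43, 43, 41, 42, 44, 46, 52, 57, 68, 79]
[96, 92, 78, 65, 62, 62, 62, 61, 52, 34, 21, 20, 21, 21, 21, 21, 21, 21, 22, 21, 21, 21, 21, 21, 21, 22, 20, 21, 21, 21, 21, 22, 23, 23, 23, 24, 24, 27, 34, 35, 35, 34, 35, 35, 35, 34, 35, 35, 35, 35, 35, 35, 35, 34, 34, 35, 34, 36, 35, 36, 35, 36, 36, 35, 34, 33, 34, 34, 35, 35, 36, 35, 36, 34, 35, 35, 36, 35, 36, 36, 36, 35, 35, 35, 35, 35, 35, 35, 36, 37, 35, 35, 35, 35, 34, 43, 69, 92, 97, 95, 95, 96, 96, 97, 97, 98, 98, 87]
163 [133, 130, 122, 115, 110, 103, 85, 80, 87, 82, 60, 28, 8, 8, 9, 8, 9, 8, 9, 9, 9, 10] 250 [20, 21, 19, 20, 20, 20, 19, 43, 91, 126, 139, 140, 140, 140, 139]
```

Pad centre is at TCP+1 mm along y, so it lines up with the column. Lowering it in.

```bash
python3 -m jog '[[0,0,0.03,0,0,0,0.03],[0,0,0.02,0,0,0,0.03],[0,0,0.008,0,0,0,0.03],[0,0,0.008,0,0,0,0.03],[0,0,0,0,0,0,0.03]]' 90
python3 -m jog '[[0,0,0.008,0,0,0,0.03],[0,0,0.008,0,0,0,0.03],[0,0,0.008,0,0,0,0.03],[0,0,0,0,0,0,0.03]]' 90
python3 -c "
from h import *
tool()"
```

```text
time_s: 10.8
eef_pos: [552.8, 11.8, 153.8]
ee_rot: [-0.0, 0.707, 0.708, -0.0]
force: [-0.1, 0.3, -0.8]
grip_width: 0.406
grip_force: 93.4
time_s: 11.2
eef_pos: [552.5, 11.5, 128.7]
ee_rot: [-0.001, 0.707, 0.707, -0.0]
force: [0.1, -0.3, -3.2]
grip_width: 0.409
grip_force: 93.3
t 11.2 tcp [552.5  11.5 128.7] yaw 90.0 tilt [-0.002  0.   ] F [ 0.1 -0.3 -3.2] w 34.9 gf 93.3 j [-0.19  0.49  1.56  0.    1.1  -0.19]
```

```bash
python3 -m jog '[[0,0,0.005,0,0,0,0.03],[0,0,0.005,0,0,0,0.03],[0,0,0.005,0,0,0,0.03],[0,0,0.005,0,0,0,0.03],[0,0,0,0,0,0,0.03]]' 90
python3 -c "
from h import *
tool()"
```

```text
time_s: 11.7
eef_pos: [553.0, 11.5, 109.3]
ee_rot: [0.0, 0.707, 0.707, 0.0]
force: [-0.3, 0.4, 3.2]
grip_width: 0.406
grip_force: 93.9
t 11.7 tcp [553.   11.5 109.3] yaw 90.0 tilt [0. 0.] F [-0.3  0.4  3.2] w 34.6 gf 93.9 j [-0.19  0.51  1.58  0.    1.05 -0.19]
```

```bash
python3 -m jog '[[0,0,0,0,0,0,0.055],[0,0,0,0,0,0,0.055],[0,0,0,0,0,0,0.055],[0,0,-0.02,0,0,0,0.055],[0,0,-0.04,0,0,0,0.055]]' 90
python3 -m jog '[[0,0,-0.04,0,0,0,0.0854],[0,0,-0.02,0,0,0,0.0854],[0,0,0,0,0,0,0.0854]]' 90
python3 - <<'E'
from h import *
tool()
im,c,M=shot('wrist','w6')
for z in(112,98,140):print(z,proj(np.array([[553.2+a,11.5+b,z] for a in(-19,19) for b in(-32,32)]),c,M).round(0).tolist())
cv2.imwrite('pics/w6c.png',cv2.resize(im[130:330,200:380],None,fx=3,fy=3,interpolation=cv2.INTER_CUBIC))
t,c,M=shot('top','t3');print(dark(t,c,M))
print('P3');go(596.8,347,190,104.5);print('P2');go(472.7,395.5,180,101.8)
E
```

```text
time_s: 12.2
eef_pos: [551.4, 11.7, 168.0]
ee_rot: [-0.003, 0.707, 0.707, -0.002]
force: [-0.0, -0.1, -0.2]
grip_width: 0.642
grip_force: 0.0
time_s: 12.5
eef_pos: [553.8, 11.4, 232.8]
ee_rot: [0.002, 0.707, 0.707, 0.002]
force: [-0.2, 0.4, -0.0]
grip_width: 0.998
grip_force: 0.0
t 12.5 tcp [553.8  11.4 232.8] yaw 90.01 tilt [ 0.006 -0.001] F [-0.2  0.4 -0. ] w 85.2 gf 0.0 j [-0.19  0.38  1.43  0.    1.33 -0.19]
112 [[258.0, 252.0], [256.0, 170.0], [306.0, 252.0], [308.0, 170.0]]
98 [[259.0, 245.0], [257.0, 167.0], [305.0, 245.0], [307.0, 167.0]]
140 [[255.0, 266.0], [253.0, 176.0], [309.0, 266.0], [311.0, 176.0]]
[[ 196.2  641.4  -84.6   51.1   54.2    9.1  322.9]
 [ 285.3  645.6    5.5   62.8   68.    10.8  288.2]
 [ 430.2 -297.2  -60.4   32.9   58.   369.6  232.1]
 [ 470.5  391.2  -78.6   33.8   57.5  113.   217.5]
 [ 481.1 -408.    89.9   32.7   60.8  409.9  213.2]
 [ 530.6  -73.8  -11.4   45.3   88.6  285.4  194.7]
 [ 590.2 -484.    -3.5   30.2   49.1  435.9  174.2]
 [ 596.7  344.3  -75.5   34.3   57.   132.8  171.6]
 [ 594.6 -560.2   -4.1   33.1   48.1  461.8  170.8]
 [ 621.8   36.9   77.1   39.6   87.5  247.3  163.7]
 [ 596.9 -323.    35.    43.7   76.7  377.1  170.8]
 [ 734.2 -812.3  -63.8   19.9   81.   548.8  123. ]]
P3
shift mm [335.4  44.2  39.2] turn [-0.001 -0.    -0.253]
P2
shift mm [383.9 -79.8  49.3] turn [-0.001 -0.    -0.206]
```

View pics/w6c.png

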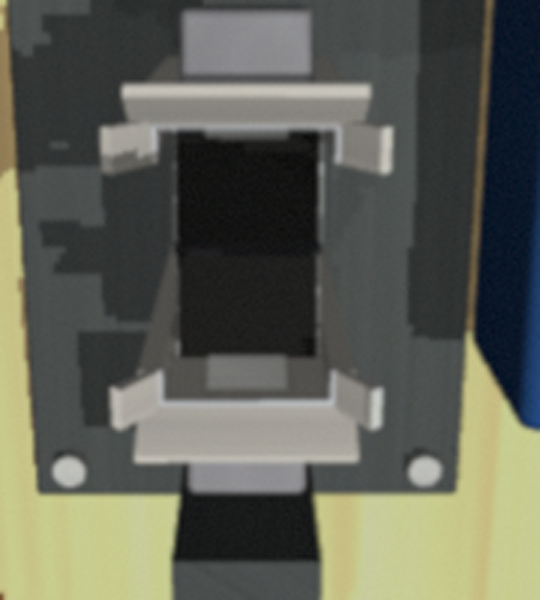

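The pad sits below both pawls at crop rows 130–355, so it is latched. Next is P2.

```bash
python3 -m jog '[[0.043,-0.009,0,0,0,0,0.0854],[0.043,-0.009,0,0,0,0,0.0854],[0.043,-0.009,0,0,0,0,0.0854],[0.043,-0.009,0,0,0,0,0.0854],[0.043,-0.009,0.02,0,0,0,0.0854]]'
python3 -m jog '[[0.043,-0.009,0.025,0,0,0,0.0854],[0.043,-0.009,0.025,0,0,0,0.0854],[0.043,-0.009,0.025,0,0,0,0.0854],[0.04,-0.008,0.025,0,0,-0.1,0.0854],[0,0,0,0,0,-0.106,0.0854]]'
python3 -m jog '[[0,0,0,0,0,0,0.0854]]'
python3 - <<'E'
from h import *
tool()
im,c,M=shot('wrist','w7');d=dark(im,c,M,lo=1500);print(d)
for r in d: go(r[0],r[1],17,r[2]%180)
E
```

```text
time_s: 13.1
eef_pos: [507.7, 228.3, 210.0]
ee_rot: [0.001, 0.707, 0.707, 0.001]
force: [0.7, 0.6, -0.7]
grip_width: 1.002
grip_force: 0.0
time_s: 13.6
eef_pos: [469.1, 396.8, 104.7]
ee_rot: [-0.002, 0.627, 0.779, -0.004]
force: [-0.2, -1.0, 0.7]
grip_width: 1.0
grip_force: 0.0
time_s: 13.7
eef_pos: [471.8, 394.3, 108.0]
ee_rot: [-0.001, 0.63, 0.777, -0.002]
force: [-0.5, -0.3, -0.4]
grip_width: 1.003
grip_force: 0.0
t 13.7 tcp [471.8 394.3 108. ] yaw 101.96 tilt [-0.004 -0.002] F [-0.5 -0.3 -0.4] w 85.7 gf 0.0 j [ 0.51  0.64  1.37 -0.    1.14  0.3 ]
[[474.  398.4 -79.   36.2  62.8 289.  215.4]]
shift mm [ 4.3  2.5 92.2] turn [-0.002  0.001  0.012]
```

```bash
python3 -m jog '[[0.003,0.002,0.035,0,0,0.012,0.0854],[0.002,0.0005,0.035,0,0,0,0.07],[0,0,0.016,0,0,0,0.06],[0,0,0.0055,0,0,0,0.06],[0,0,0,0,0,0,0.06]]' 80
python3 -m jog '[[0,0,0,0,0,0,0.03],[0,0,0,0,0,0,0.03],[0,0,0,0,0,0,0.03],[0,0,0,0,0,0,0.03]]' 80
python3 -c "
from h import *
tool()"
python3 -m jog '[[0,0,-0.03,0,0,0,0.03],[0,0,-0.045,0,0,0,0.03],[0,0,-0.045,0,0,0,0.03],[0,0,-0.045,0,0,0,0.03],[0,0,-0.04,0,0,0,0.03]]' 80
python3 - <<'E'
from h import *
tool();go(553.3,11.0,220,90)
E
```

```text
time_s: 14.25
eef_pos: [475.1, 399.2, 19.6]
ee_rot: [0.0, 0.636, 0.772, 0.0]
force: [0.6, 0.5, 1.0]
grip_width: 0.7
grip_force: 0.0
time_s: 14.65
eef_pos: [475.6, 399.9, 21.4]
ee_rot: [0.001, 0.635, 0.772, 0.001]
force: [-0.9, -1.5, 6.8]
grip_width: 0.396
grip_force: 78.9
t 14.7 tcp [475.6 399.9  21.4] yaw 101.1 tilt [0.003 0.001] F [-0.9 -1.5  6.8] w 33.9 gf 78.9 j [ 0.51  0.76  1.41 -0.    0.97  0.32]
time_s: 15.15
eef_pos: [474.6, 399.5, 227.8]
ee_rot: [0.001, 0.635, 0.772, 0.001]
force: [-0.3, 0.0, -1.9]
grip_width: 0.397
grip_force: 79.8
t 15.2 tcp [474.6 399.5 227.8] yaw 101.1 tilt [0.003 0.001] F [-0.3  0.  -1.9] w 33.9 gf 79.8 j [0.51 0.53 1.21 0.   1.39 0.32]
shift mm [-396.4    2.4    7.4] turn [ 0.003 -0.001  0.194]
```

```bash
python3 -m jog '[[-0.044,0,0,0,0,0,0.03],[-0.044,0,0,0,0,0,0.03],[-0.044,0,0,0,0,0,0.03],[-0.044,0,0,0,0,0,0.03],[-0.044,0,0,0,0,0,0.03]]' 80
python3 -m jog '[[-0.044,0,0,0,0,0,0.03],[-0.044,0,0,0,0,0,0.03],[-0.044,0,0,0,0,0,0.03],[-0.044,0.002,0,0,0,0.097,0.03],[0,0,0,0,0,0.097,0.03]]' 80
python3 -m jog '[[0,0,0,0,0,0,0.03]]' 80
cat >> h.py <<'E'
def held(zt,name):
    "held pad's centre (world) from the wrist picture; zt = pad bottom below TCP"
    im,c,M=shot('wrist',name);g=cv2.GaussianBlur(im.mean(2).astype(np.float32),(1,1),0)[:,275:296].mean(1)
    z=pose()[2,3]-zt+14
    s=max(range(195,235),key=lambda r:g[r-3]-g[r+1]); print('prof',s,g[s-6:s+8].astype(int),g[334:352].astype(int))
    print('y of rows',{r:float(ray([[285,r]],z,c,M)[0,1].round(1)) for r in(s,s+4,340,344,348)})
E
python3 - <<'E'
from h import *
tool();go(553.3,11.0,220,90);held(21.4,'w8')
E
```

```text
time_s: 15.65
eef_pos: [517.1, 181.9, 225.2]
ee_rot: [0.001, 0.635, 0.772, 0.001]
force: [0.9, -0.3, -0.2]
grip_width: 0.397
grip_force: 79.8
time_s: 16.15
eef_pos: [553.7, 6.7, 224.9]
ee_rot: [0.001, 0.71, 0.704, 0.0]
force: [0.3, 1.1, -0.2]
grip_width: 0.395
grip_force: 79.8
time_s: 16.25
eef_pos: [553.0, 10.3, 224.8]
ee_rot: [0.0, 0.708, 0.706, 0.0]
force: [-0.3, 0.6, -0.6]
grip_width: 0.397
grip_force: 79.8
t 16.2 tcp [553.   10.3 224.8] yaw 89.83 tilt [ 0.001 -0.   ] F [-0.3  0.6 -0.6] w 33.9 gf 79.8 j [-0.19  0.39  1.44  0.    1.31 -0.19]
shift mm [0.7 0.3 4.8] turn [ 0.001  0.    -0.003]
prof 217 [141 188 201 172 131  92  47  15  10  13  18  26  31  33] [38 37 38 38 38 38 38 37 37 38 42 43 44 47 52 60 71 81]
y of rows {217: 39.6, 221: 37.8, 340: -20.5, 344: -22.7, 348: -24.9}
```

```bash
python3 -m jog '[[0.0024,0.0003,0.03,0,0,0,0.03],[0,0,0.02,0,0,0,0.03],[0,0,0.008,0,0,0,0.03],[0,0,0.008,0,0,0,0.03],[0,0,0,0,0,0,0.03]]' 90
python3 -m jog '[[0,0,0.008,0,0,0,0.03],[0,0,0.008,0,0,0,0.03],[0,0,0.008,0,0,0,0.03],[0,0,0.0,0,0,0,0.03]]' 90
python3 -m jog '[[0,0,0.006,0,0,0,0.03],[0,0,0.006,0,0,0,0.03],[0,0,0.006,0,0,0,0.03],[0,0,0.005,0,0,0,0.03],[0,0,0,0,0,0,0.03]]' 90
python3 -c "
from h import *
tool()"
```

```text
time_s: 16.8
eef_pos: [553.1, 14.1, 158.0]
ee_rot: [-0.0, 0.707, 0.708, -0.0]
force: [-0.8, 0.1, -0.3]
grip_width: 0.391
grip_force: 89.7
time_s: 17.2
eef_pos: [553.2, 13.7, 133.3]
ee_rot: [-0.0, 0.707, 0.707, -0.0]
force: [0.4, -0.2, 0.3]
grip_width: 0.393
grip_force: 90.1
time_s: 17.7
eef_pos: [553.3, 13.7, 110.6]
ee_rot: [-0.0, 0.707, 0.707, 0.0]
force: [1.2, -0.5, 4.4]
grip_width: 0.39
grip_force: 90.9
t 17.7 tcp [553.3  13.7 110.6] yaw 89.99 tilt [0. 0.] F [ 1.2 -0.5  4.4] w 33.3 gf 90.9 j [-0.19  0.51  1.58  0.    1.06 -0.19]
```

```bash
python3 -m jog '[[0,0,0,0,0,0,0.055],[0,0,0,0,0,0,0.055],[0,0,0,0,0,0,0.055],[0,0,-0.02,0,0,0,0.055],[0,0,-0.04,0,0,0,0.055]]' 90
python3 -m jog '[[0,0,-0.04,0,0,0,0.0854],[0,0,-0.02,0,0,0,0.0854],[0,0,0,0,0,0,0.0854]]' 90
python3 - <<'E'
from h import *
tool()
im,c,M=shot('wrist','w9')
g=im.mean(2);print([int(v) for v in g[168:262:3,275:296].mean(1)])
g=cv2.imread('pics/w6.png').mean(2);print([int(v) for v in g[168:262:3,275:296].mean(1)])
t,c,M=shot('top','t4');print(dark(t,c,M)[:,:5])
print('P3');go(598.5,349,110,104.5)
E
```

```text
time_s: 18.2
eef_pos: [551.7, 13.9, 169.3]
ee_rot: [-0.003, 0.707, 0.707, -0.002]
force: [1.0, -0.0, 0.6]
grip_width: 0.643
grip_force: 0.0
time_s: 18.5
eef_pos: [554.1, 13.6, 234.0]
ee_rot: [0.002, 0.707, 0.707, 0.002]
force: [-0.0, -0.1, -0.3]
grip_width: 0.999
grip_force: 0.0
t 18.5 tcp [554.1  13.6 234. ] yaw 90.01 tilt [ 0.005 -0.001] F [-0.  -0.1 -0.3] w 85.3 gf 0.0 j [-0.19  0.38  1.42  0.    1.33 -0.19]
[132, 130, 153, 96, 22, 18, 18, 18, 18, 19, 17, 18, 18, 18, 18, 18, 33, 29, 29, 29, 30, 30, 29, 30, 30, 30, 29, 37, 107, 112, 110, 101]
[130, 153, 98, 32, 21, 18, 18, 18, 18, 19, 18, 18, 18, 18, 19, 20, 29, 30, 29, 30, 29, 30, 30, 30, 30, 30, 29, 101, 112, 112, 109, 77]
[[ 194.   643.1   89.9   50.1   55.4]
 [ 285.4  645.6    5.5   62.8   67.8]
 [ 430.2 -297.2  -60.4   32.9   58. ]
 [ 481.1 -408.    89.9   32.7   60.8]
 [ 511.8  -33.7   -9.4   23.1   58.5]
 [ 529.   -71.6  -13.8   46.9   85.6]
 [ 588.4 -483.9    6.4   33.8   49.5]
 [ 596.9  344.3  -73.9   35.7   56.3]
 [ 601.1 -559.1    5.3   39.5   55.7]
 [ 622.9   41.1   77.8   40.8   87.1]
 [ 596.9 -323.    35.    43.7   76.7]
 [ 734.2 -812.3  -63.8   19.9   81. ]]
P3
shift mm [335.2  45.7 120.4] turn [-0.001 -0.    -0.253]
```

Same profile as with one pad latched, so pad 2 is latched. Next is P3.

```bash
python3 -m jog '[[0.042,0.006,0,0,0,0,0.0854],[0.042,0.006,0,0,0,0,0.0854],[0.042,0.006,0,0,0,0,0.0854],[0.042,0.006,0,0,0,0,0.0854],[0.042,0.006,0.02,0,0,0,0.0854]]'
python3 -m jog '[[0.042,0.005,0.03,0,0,0,0.0854],[0.042,0.005,0.03,0,0,0,0.0854],[0.041,0.005,0.03,0,0,0,0.0854],[0,0,0.01,0,0,-0.13,0.0854],[0,0,0,0,0,-0.123,0.0854]]'
python3 -m jog '[[0,0,0,0,0,0,0.0854],[0,0,0,0,0,0,0.0854]]'
python3 - <<'E'
from h import *
tool()
im,c,M=shot('wrist','w10');d=dark(im,c,M,lo=1500);print(d)
for r in d: go(r[0],r[1],16,r[2]%180)
E
```

```text
time_s: 19.1
eef_pos: [583.6, 225.6, 211.3]
ee_rot: [0.001, 0.707, 0.707, 0.001]
force: [0.9, 0.0, -0.6]
grip_width: 1.002
grip_force: 0.0
time_s: 19.6
eef_pos: [595.6, 345.4, 108.5]
ee_rot: [-0.002, 0.61, 0.793, -0.003]
force: [0.6, 0.2, 0.8]
grip_width: 1.002
grip_force: 0.0
time_s: 19.8
eef_pos: [597.5, 344.6, 113.0]
ee_rot: [-0.0, 0.614, 0.79, -0.001]
force: [-0.1, -0.4, 0.3]
grip_width: 0.996
grip_force: 0.0
t 19.8 tcp [597.5 344.6 113. ] yaw 104.3 tilt [-0.001 -0.   ] F [-0.1 -0.4  0.3] w 85.1 gf 0.0 j [0.35 0.79 1.08 0.   1.28 0.1 ]
[[601.5 350.3 -75.6  36.3  60.5 291.5 212.4]]
shift mm [ 4.6  5.2 97.4] turn [-0.001  0.    -0.002]
```

```bash
python3 -m jog '[[0.0025,0.003,0.035,0,0,0,0.0854],[0.002,0.002,0.035,0,0,0,0.07],[0,0,0.018,0,0,0,0.06],[0,0,0.012,0,0,0,0.06],[0,0,0,0,0,0,0.06]]' 80
python3 -m jog '[[0,0,0,0,0,0,0.03],[0,0,0,0,0,0,0.03],[0,0,0,0,0,0,0.03],[0,0,0,0,0,0,0.03]]' 80
python3 -c "
from h import *
tool()"
python3 -m jog '[[0,0,-0.03,0,0,0,0.03],[0,0,-0.045,0,0,0,0.03],[0,0,-0.045,0,0,0,0.03],[0,0,-0.045,0,0,0,0.03],[0,0,-0.04,0,0,0,0.03]]' 80
python3 - <<'E'
from h import *
tool();go(553.3,11.5,223,90)
E
```

```text
time_s: 20.35
eef_pos: [601.0, 350.0, 12.6]
ee_rot: [-0.001, 0.613, 0.79, -0.001]
force: [0.4, -0.8, 1.5]
grip_width: 0.7
grip_force: 0.0
time_s: 20.75
eef_pos: [602.5, 350.8, 16.0]
ee_rot: [0.001, 0.612, 0.791, 0.001]
force: [-0.7, -0.7, 7.0]
grip_width: 0.415
grip_force: 80.7
t 20.8 tcp [602.5 350.8  16. ] yaw 104.48 tilt [0.003 0.001] F [-0.7 -0.7  7. ] w 35.5 gf 80.7 j [ 0.36  0.91  1.12 -0.    1.11  0.11]
time_s: 21.25
eef_pos: [601.4, 350.5, 222.1]
ee_rot: [0.001, 0.612, 0.791, 0.001]
force: [0.8, -0.4, -0.7]
grip_width: 0.414
grip_force: 80.3
t 21.2 tcp [601.4 350.5 222.1] yaw 104.49 tilt [0.002 0.001] F [ 0.8 -0.4 -0.7] w 35.4 gf 80.3 j [ 0.36  0.73  0.91 -0.    1.51  0.11]
shift mm [-316.2 -131.3   -1.3] turn [ 0.002 -0.     0.253]
```

```bash
python3 -m jog '[[-0.04,-0.017,0,0,0,0,0.03],[-0.04,-0.017,0,0,0,0,0.03],[-0.04,-0.017,0,0,0,0,0.03],[-0.04,-0.016,0,0,0,0,0.03],[-0.04,-0.016,0,0,0,0,0.03]]' 80
python3 -m jog '[[-0.04,-0.016,0,0,0,0,0.03],[-0.04,-0.016,0,0,0,0,0.03],[-0.036,-0.016,0,0,0,0,0.03],[0,0,0,0,0,0.13,0.03],[0,0,0,0,0,0.123,0.03]]' 80
python3 -m jog '[[0,0,0,0,0,0,0.03]]' 80
python3 - <<'E'
from h import *
tool();go(553.3,12,220,90);held(16.4,'w11')
E
```

```text
time_s: 21.75
eef_pos: [570.6, 134.5, 219.5]
ee_rot: [0.0, 0.612, 0.791, 0.0]
force: [-0.0, -0.2, -1.1]
grip_width: 0.417
grip_force: 80.4
time_s: 22.25
eef_pos: [553.6, 10.5, 219.5]
ee_rot: [0.0, 0.71, 0.704, 0.0]
force: [0.5, 0.5, -1.0]
grip_width: 0.414
grip_force: 80.4
time_s: 22.35
eef_pos: [553.7, 11.5, 219.3]
ee_rot: [0.0, 0.708, 0.706, 0.0]
force: [0.8, -0.4, -2.0]
grip_width: 0.412
grip_force: 80.4
t 22.4 tcp [553.7  11.5 219.3] yaw 89.89 tilt [ 0.001 -0.   ] F [ 0.8 -0.4 -2. ] w 35.2 gf 80.4 j [-0.19  0.39  1.45  0.    1.3  -0.19]
shift mm [ 0.5 -0.4 -0.7] turn [ 0.001  0.    -0.002]
prof 217 [184 209 213 207 171 105  40  11  12  15  23  30  33  34] [38 38 38 38 38 38 38 38 38 39 38 39 38 41 43 44 43 43]
y of rows {217: 42.2, 221: 40.5, 340: -15.7, 344: -17.9, 348: -20.0}
```

```bash
python3 -m jog '[[0.0005,-0.0003,0.03,0,0,0,0.03],[0,0,0.02,0,0,0,0.03],[0,0,0.008,0,0,0,0.03],[0,0,0.008,0,0,0,0.03],[0,0,0,0,0,0,0.03]]' 90
python3 -m jog '[[0,0,0.008,0,0,0,0.03],[0,0,0.008,0,0,0,0.03],[0,0,0.008,0,0,0,0.03],[0,0,0.0,0,0,0,0.03]]' 90
python3 -m jog '[[0,0,0.006,0,0,0,0.03],[0,0,0.006,0,0,0,0.03],[0,0,0.005,0,0,0,0.03],[0,0,0.004,0,0,0,0.03],[0,0,0,0,0,0,0.03]]' 90
python3 -c "
from h import *
tool()"
```

```text
time_s: 22.9
eef_pos: [553.4, 12.4, 152.7]
ee_rot: [-0.0, 0.707, 0.708, -0.0]
force: [0.8, -0.3, -0.7]
grip_width: 0.411
grip_force: 93.7
time_s: 23.3
eef_pos: [553.5, 12.2, 128.2]
ee_rot: [-0.0, 0.707, 0.707, 0.0]
force: [1.1, -0.1, 0.7]
grip_width: 0.41
grip_force: 93.9
time_s: 23.8
eef_pos: [553.7, 12.2, 107.6]
ee_rot: [0.0, 0.707, 0.707, 0.0]
force: [1.1, 0.5, 4.3]
grip_width: 0.411
grip_force: 94.4
t 23.8 tcp [553.7  12.2 107.6] yaw 90.0 tilt [ 0. -0.] F [1.1 0.5 4.3] w 35.1 gf 94.4 j [-0.19  0.51  1.58  0.    1.05 -0.19]
```

```bash
python3 -m jog '[[0,0,0,0,0,0,0.055],[0,0,0,0,0,0,0.055],[0,0,0,0,0,0,0.055],[0,0,-0.02,0,0,0,0.055],[0,0,-0.04,0,0,0,0.055]]' 90
python3 -m jog '[[0,0,-0.04,0,0,0,0.0854],[0,0,-0.02,0,0,0,0.0854],[0,0,0,0,0,0,0.0854]]' 90
python3 - <<'E'
from h import *
tool()
im,c,M=shot('wrist','w12')
g=im.mean(2);print([int(v) for v in g[168:262:3,275:296].mean(1)])
t,c,M=shot('top','t5');print(dark(t,c,M)[:,:5])
print('P4');go(432,-300,115,119.3)
E
```

```text
time_s: 24.3
eef_pos: [551.9, 12.4, 166.0]
ee_rot: [-0.003, 0.707, 0.707, -0.002]
force: [-0.1, -0.9, 0.7]
grip_width: 0.645
grip_force: 0.0
time_s: 24.6
eef_pos: [554.3, 12.1, 230.7]
ee_rot: [0.002, 0.707, 0.707, 0.001]
force: [0.4, 0.3, -0.1]
grip_width: 1.0
grip_force: 0.0
t 24.6 tcp [554.3  12.1 230.7] yaw 90.01 tilt [ 0.005 -0.001] F [ 0.4  0.3 -0.1] w 85.4 gf 0.0 j [-0.19  0.38  1.43 -0.    1.32 -0.19]
[132, 133, 153, 69, 19, 17, 18, 17, 18, 19, 18, 17, 18, 18, 18, 20, 21, 30, 30, 30, 30, 30, 30, 30, 30, 30, 30, 45, 109, 112, 111, 98]
[[ 194.   643.1   89.9   50.1   55.4]
 [ 285.3  645.6    5.5   62.8   68. ]
 [ 430.2 -297.2  -60.4   32.9   58. ]
 [ 481.1 -408.    89.9   32.7   60.8]
 [ 512.   -34.9   -9.4   20.9   58.5]
 [ 529.7  -74.1   -9.6   46.    86. ]
 [ 586.2 -484.9   11.1   36.3   52.6]
 [ 604.6 -557.6    9.9   42.2   61.2]
 [ 596.9 -323.    35.    43.7   76.7]
 [ 623.    38.3   77.1   40.2   88.2]
 [ 734.2 -812.3  -63.8   19.9   81. ]]
P4
shift mm [-312.3 -121.   112.2] turn [-0.001 -0.    -0.511]
```

Pad 3 is latched. Next is P4.

```bash
python3 -m jog '[[-0.039,-0.015,0,0,0,0,0.0854],[-0.039,-0.015,0,0,0,0,0.0854],[-0.039,-0.015,0,0,0,0,0.0854],[-0.039,-0.015,0,0,0,0,0.0854],[-0.039,-0.015,0.02,0,0,0,0.0854]]'
python3 -m jog '[[-0.039,-0.015,0.02,0,0,0,0.0854],[-0.039,-0.015,0.02,0,0,0,0.0854],[-0.039,-0.015,0.02,0,0,-0.1,0.0854],[0,0,0.02,0,0,-0.14,0.0854],[0,0,0.01,0,0,-0.14,0.0854]]'
python3 -m jog '[[0,0,0,0,0,-0.13,0.0854],[0,0,0,0,0,0,0.0854],[0,0,0,0,0,0,0.0854]]'
python3 - <<'E'
from h import *
tool()
im,c,M=shot('wrist','w13');d=dark(im,c,M,lo=1500);print(d)
for r in d: go(r[0],r[1],16,r[2]%180)
E
```

```text
time_s: 25.2
eef_pos: [478.0, -184.4, 208.0]
ee_rot: [0.001, 0.707, 0.707, 0.0]
force: [1.0, 0.1, -0.0]
grip_width: 1.002
grip_force: 0.0
time_s: 25.7
eef_pos: [431.6, -299.6, 114.4]
ee_rot: [-0.003, 0.559, 0.829, 0.001]
force: [0.7, 0.1, 0.7]
grip_width: 1.0
grip_force: 0.0
time_s: 26.0
eef_pos: [433.2, -299.4, 117.1]
ee_rot: [-0.001, 0.507, 0.862, 0.0]
force: [0.1, -0.0, 0.5]
grip_width: 1.001
grip_force: 0.0
t 26.0 tcp [ 433.2 -299.4  117.1] yaw 119.02 tilt [-0.001  0.001] F [ 0.1 -0.   0.5] w 85.5 gf 0.0 j [-0.83  0.45  1.65  0.    1.04 -1.33]
[[ 625.5 -252.6  -68.1   29.8   68.   534.6  281.9]
 [ 433.1 -296.2  -60.9   35.9   60.2  285.7  213.5]
 [ 517.  -236.9  -18.2   45.2   48.6  435.7  195.2]
 [ 503.6 -105.5   -0.    28.2   67.1  529.4   19.6]]
shift mm [-52.4 190.8 101.3] turn [-0.    -0.001  0.125]
shift mm [  2.9   1.5 101.4] turn [-0.    -0.001 -0.001]
shift mm [ 14.  103.6 101.4] turn [ 0.    -0.001 -0.746]
shift mm [135.3 155.7 101.5] turn [-1.000e-03 -0.000e+00  2.078e+00]
```

```bash
python3 -m jog '[[0.002,0.0015,0.035,0,0,0,0.0854],[0.001,0,0.035,0,0,0,0.07],[0,0,0.02,0,0,0,0.06],[0,0,0.0135,0,0,0,0.06],[0,0,0,0,0,0,0.06]]' 80
python3 -m jog '[[0,0,0,0,0,0,0.03],[0,0,0,0,0,0,0.03],[0,0,0,0,0,0,0.03],[0,0,0,0,0,0,0.03]]' 80
python3 -c "
from h import *
tool()"
python3 -m jog '[[0,0,-0.03,0,0,0,0.03],[0,0,-0.045,0,0,0,0.03],[0,0,-0.045,0,0,0,0.03],[0,0,-0.045,0,0,0,0.03],[0,0,-0.04,0,0,0,0.03]]' 80
python3 - <<'E'
from h import *
tool();go(553.3,11.5,223,90)
E
```

```text
time_s: 26.55
eef_pos: [432.8, -295.9, 13.1]
ee_rot: [-0.001, 0.506, 0.862, 0.0]
force: [-0.4, 0.7, 0.0]
grip_width: 0.702
grip_force: 0.0
time_s: 26.95
eef_pos: [434.0, -297.0, 16.0]
ee_rot: [0.001, 0.506, 0.863, -0.0]
force: [-1.0, 1.9, 5.9]
grip_width: 0.409
grip_force: 80.6
t 26.9 tcp [ 434. -297.   16.] yaw 119.2 tilt [ 0.002 -0.002] F [-1.   1.9  5.9] w 34.9 gf 80.6 j [-0.82  0.61  1.72  0.    0.81 -1.33]
time_s: 27.45
eef_pos: [433.2, -296.3, 222.7]
ee_rot: [0.001, 0.506, 0.863, -0.0]
force: [0.6, -0.2, -1.3]
grip_width: 0.416
grip_force: 80.4
t 27.4 tcp [ 433.2 -296.3  222.7] yaw 119.2 tilt [ 0.002 -0.002] F [ 0.6 -0.2 -1.3] w 35.5 gf 80.4 j [-0.82  0.33  1.53  0.    1.28 -1.33]
shift mm [210.1 255.   -0.7] turn [0.001 0.002 0.51 ]
```

```bash
python3 -m jog '[[0.026,0.032,0,0,0,0,0.03],[0.026,0.032,0,0,0,0,0.03],[0.026,0.032,0,0,0,0,0.03],[0.026,0.032,0,0,0,0,0.03],[0.026,0.032,0,0,0,0,0.03]]' 80
python3 -m jog '[[0.026,0.032,0,0,0,0,0.03],[0.026,0.032,0,0,0,0,0.03],[0.028,0.031,0,0,0,0,0.03],[0,0,0,0,0,0.13,0.03],[0,0,0,0,0,0.13,0.03]]' 80
python3 -m jog '[[0,0,0,0,0,0.13,0.03],[0,0,0,0,0,0.12,0.03],[0,0,0,0,0,0,0.03]]' 80
python3 - <<'E'
from h import *
tool();go(553.3,12,220,90);held(16.2,'w14')
E
```

```text
time_s: 27.95
eef_pos: [509.8, -103.2, 220.4]
ee_rot: [0.001, 0.506, 0.862, 0.0]
force: [-0.2, 0.2, 0.1]
grip_width: 0.419
grip_force: 80.4
time_s: 28.45
eef_pos: [553.4, 12.7, 220.1]
ee_rot: [0.0, 0.615, 0.789, 0.0]
force: [-0.1, -0.8, -1.0]
grip_width: 0.413
grip_force: 80.4
time_s: 28.75
eef_pos: [553.3, 11.4, 220.1]
ee_rot: [0.0, 0.708, 0.707, 0.0]
force: [-0.1, 0.1, -0.9]
grip_width: 0.417
grip_force: 80.4
t 28.8 tcp [553.3  11.4 220.1] yaw 89.93 tilt [ 0.001 -0.   ] F [-0.1  0.1 -0.9] w 35.6 gf 80.4 j [-0.19  0.39  1.45 -0.    1.3  -0.19]
shift mm [ 0.6 -0.   0.1] turn [ 0.001  0.    -0.001]
prof 214 [170 207 213 207 171 108  47  15  11  13  19  26  31  34] [38 38 38 38 37 38 38 39 38 38 41 45 46 45 43 43 43 45]
y of rows {214: 43.4, 218: 41.8, 340: -15.7, 344: -17.8, 348: -19.9}
```

```bash
python3 -m jog '[[-0.0004,0,0.03,0,0,0,0.03],[0,0,0.02,0,0,0,0.03],[0,0,0.008,0,0,0,0.03],[0,0,0.008,0,0,0,0.03],[0,0,0,0,0,0,0.03]]' 90
python3 -m jog '[[0,0,0.008,0,0,0,0.03],[0,0,0.008,0,0,0,0.03],[0,0,0.008,0,0,0,0.03],[0,0,0.0,0,0,0,0.03]]' 90
python3 -m jog '[[0,0,0.006,0,0,0,0.03],[0,0,0.006,0,0,0,0.03],[0,0,0.006,0,0,0,0.03],[0,0,0.004,0,0,0,0.03],[0,0,0,0,0,0,0.03]]' 90
python3 -c "
from h import *
tool()"
```

```text
time_s: 29.3
eef_pos: [553.3, 10.9, 153.2]
ee_rot: [-0.0, 0.707, 0.707, -0.0]
force: [-0.4, 1.0, -0.4]
grip_width: 0.415
grip_force: 93.7
time_s: 29.7
eef_pos: [553.3, 11.0, 128.6]
ee_rot: [-0.0, 0.707, 0.707, -0.0]
force: [1.5, 0.7, -1.5]
grip_width: 0.412
grip_force: 93.7
time_s: 30.2
eef_pos: [553.6, 10.9, 107.4]
ee_rot: [0.0, 0.707, 0.707, 0.0]
force: [-0.1, -0.1, 6.0]
grip_width: 0.408
grip_force: 94.5
t 30.2 tcp [553.6  10.9 107.4] yaw 90.0 tilt [ 0.001 -0.   ] F [-0.1 -0.1  6. ] w 34.9 gf 94.5 j [-0.19  0.51  1.58  0.    1.05 -0.19]
```

```bash
python3 -m jog '[[0,0,0,0,0,0,0.055],[0,0,0,0,0,0,0.055],[0,0,0,0,0,0,0.055],[0,0,-0.02,0,0,0,0.055],[0,0,-0.04,0,0,0,0.055]]' 90
python3 -m jog '[[0,0,-0.04,0,0,0,0.0854],[0,0,-0.02,0,0,0,0.0854],[0,0,0,0,0,0,0.0854]]' 90
python3 - <<'E'
from h import *
tool()
im,c,M=shot('wrist','w15')
g=im.mean(2);print([int(v) for v in g[168:262:3,275:296].mean(1)])
t,c,M=shot('top','t6');print(dark(t,c,M)[:,:5])
print('P5');go(484,-408,115,88)
E
```

```text
time_s: 30.7
eef_pos: [551.8, 11.2, 165.5]
ee_rot: [-0.003, 0.707, 0.707, -0.002]
force: [0.4, 0.1, 0.3]
grip_width: 0.646
grip_force: 0.0
time_s: 31.0
eef_pos: [554.3, 10.8, 230.3]
ee_rot: [0.002, 0.707, 0.707, 0.002]
force: [0.4, -0.4, -0.8]
grip_width: 0.999
grip_force: 0.0
t 31.0 tcp [554.3  10.8 230.3] yaw 90.01 tilt [ 0.005 -0.001] F [ 0.4 -0.4 -0.8] w 85.4 gf 0.0 j [-0.19  0.38  1.43  0.    1.32 -0.19]
[131, 161, 93, 34, 18, 18, 18, 18, 18, 18, 18, 18, 18, 18, 18, 21, 24, 30, 30, 30, 29, 30, 30, 30, 31, 30, 30, 90, 111, 111, 112, 81]
[[ 196.   641.5  -85.    51.    54.3]
 [ 285.3  645.6    5.5   62.8   68. ]
 [ 481.1 -408.    89.9   32.7   60.8]
 [ 580.5 -486.    10.9   37.6   67.8]
 [ 607.3 -556.3   14.4   45.5   63. ]
 [ 596.9 -323.    35.    43.7   76.7]
 [ 622.5   36.    77.1   40.2   87.6]
 [ 734.2 -812.3  -63.8   19.9   81. ]]
P5
shift mm [-419.   -68.9  111.7] turn [-0.001 -0.     0.035]
```

Pad 4 is latched. Next is P5.

```bash
python3 -m jog '[[-0.042,-0.007,0,0,0,0,0.0854],[-0.042,-0.007,0,0,0,0,0.0854],[-0.042,-0.007,0,0,0,0,0.0854],[-0.042,-0.007,0,0,0,0,0.0854],[-0.042,-0.007,0,0,0,0,0.0854]]'
python3 -m jog '[[-0.042,-0.007,0,0,0,0,0.0854],[-0.042,-0.007,0,0,0,0,0.0854],[-0.042,-0.007,0.02,0,0,0,0.0854],[-0.042,-0.007,0.04,0,0,0,0.0854],[-0.041,-0.006,0.04,0,0,0.035,0.0854]]'
python3 -m jog '[[0,0,0.01,0,0,0,0.0854],[0,0,0,0,0,0,0.0854],[0,0,0,0,0,0,0.0854]]'
python3 - <<'E'
from h import *
tool()
im,c,M=shot('wrist','w16');d=dark(im,c,M,lo=1500);print(d)
for r in d: go(r[0],r[1],16,r[2]%180)
E
```

```text
time_s: 31.6
eef_pos: [517.3, -200.4, 225.6]
ee_rot: [-0.002, 0.707, 0.707, -0.0]
force: [1.6, 0.4, 0.6]
grip_width: 0.999
grip_force: 0.0
time_s: 32.1
eef_pos: [485.1, -397.8, 135.7]
ee_rot: [-0.001, 0.72, 0.694, 0.0]
force: [0.2, -0.8, 0.2]
grip_width: 0.999
grip_force: 0.0
time_s: 32.4
eef_pos: [486.5, -395.7, 128.7]
ee_rot: [-0.0, 0.719, 0.695, 0.0]
force: [-0.0, -0.1, -0.3]
grip_width: 1.001
grip_force: 0.0
t 32.4 tcp [ 486.5 -395.7  128.7] yaw 88.06 tilt [0. 0.] F [-0.  -0.1 -0.3] w 85.5 gf 0.0 j [-0.87  0.64  1.31  0.    1.2  -0.84]
[[ 484.1 -408.    86.4   36.1   61.5  281.4  228.8]
 [ 588.6 -326.6   76.5   22.4   69.7  429.3  114.4]]
shift mm [-12.2  -2.4 113.4] turn [0.001 0.001 0.029]
shift mm [ 72.7  99.3 113.5] turn [0.001 0.001 0.202]
```

```bash
python3 -m jog '[[-0.006,-0.0015,0.035,0,0,0.029,0.0854],[-0.006,-0.001,0.035,0,0,0,0.07],[0,0,0.03,0,0,0,0.06],[0,0,0.015,0,0,0,0.06],[0,0,0,0,0,0,0.06]]' 80
python3 -m jog '[[0,0,0,0,0,0,0.03],[0,0,0,0,0,0,0.03],[0,0,0,0,0,0,0.03],[0,0,0,0,0,0,0.03]]' 80
python3 -c "
from h import *
tool()"
python3 -m jog '[[0,0,-0.03,0,0,0,0.03],[0,0,-0.045,0,0,0,0.03],[0,0,-0.045,0,0,0,0.03],[0,0,-0.045,0,0,0,0.03],[0,0,-0.04,0,0,0,0.03]]' 80
python3 - <<'E'
from h import *
tool();go(553.3,11.5,223,90)
E
```

```text
time_s: 32.95
eef_pos: [483.1, -407.4, 12.7]
ee_rot: [-0.001, 0.729, 0.684, 0.0]
force: [0.4, 0.7, 0.0]
grip_width: 0.705
grip_force: 0.0
time_s: 33.35
eef_pos: [484.1, -409.2, 16.1]
ee_rot: [0.002, 0.729, 0.684, -0.0]
force: [0.1, 1.8, 7.8]
grip_width: 0.415
grip_force: 80.7
t 33.4 tcp [ 484.1 -409.2   16.1] yaw 86.35 tilt [ 0.003 -0.003] F [0.1 1.8 7.8] w 35.4 gf 80.7 j [-0.89  0.79  1.36  0.    0.99 -0.82]
time_s: 33.85
eef_pos: [483.1, -408.3, 222.3]
ee_rot: [0.002, 0.729, 0.684, -0.0]
force: [0.7, -0.5, -0.6]
grip_width: 0.415
grip_force: 80.4
t 33.9 tcp [ 483.1 -408.3  222.3] yaw 86.34 tilt [ 0.002 -0.002] F [ 0.7 -0.5 -0.6] w 35.4 gf 80.4 j [-0.89  0.57  1.17 -0.    1.4  -0.82]
shift mm [423.5  43.3  -1.6] turn [ 0.002  0.002 -0.064]
```

```bash
python3 -m jog '[[0.0425,0.0043,0,0,0,0,0.03],[0.0425,0.0043,0,0,0,0,0.03],[0.0425,0.0043,0,0,0,0,0.03],[0.0425,0.0043,0,0,0,0,0.03],[0.0425,0.0043,0,0,0,0,0.03]]' 80
python3 -m jog '[[0.0425,0.0043,0,0,0,0,0.03],[0.0425,0.0043,0,0,0,0,0.03],[0.0425,0.0043,0,0,0,0,0.03],[0.0425,0.0043,0,0,0,0,0.03],[0.041,0.0043,0,0,0,0,0.03]]' 80
python3 -m jog '[[0,0,0,0,0,-0.064,0.03],[0,0,0,0,0,0,0.03],[0,0,0,0,0,0,0.03]]' 80
python3 - <<'E'
from h import *
tool();go(553.3,12,220,90);held(16.2,'w17')
E
```

```text
time_s: 34.35
eef_pos: [518.1, -196.0, 219.7]
ee_rot: [0.001, 0.729, 0.684, 0.0]
force: [1.1, 0.1, -1.4]
grip_width: 0.411
grip_force: 80.4
time_s: 34.85
eef_pos: [553.1, 13.4, 219.8]
ee_rot: [0.001, 0.729, 0.684, 0.001]
force: [0.6, -0.5, -1.6]
grip_width: 0.412
grip_force: 80.4
time_s: 35.15
eef_pos: [553.0, 11.1, 219.1]
ee_rot: [0.001, 0.708, 0.706, 0.0]
force: [-0.3, -0.0, -1.2]
grip_width: 0.417
grip_force: 80.4
t 35.1 tcp [553.   11.1 219.1] yaw 89.89 tilt [ 0.001 -0.   ] F [-0.3 -0.  -1.2] w 35.6 gf 80.4 j [-0.19  0.39  1.45 -0.    1.3  -0.19]
shift mm [ 0.9  0.3 -0.9] turn [ 0.001  0.    -0.002]
prof 214 [151 196 205 174 134 100  59  23  11  13  18  25  31  34] [38 37 38 38 38 38 39 38 38 39 42 46 47 45 43 43 42 43]
y of rows {214: 43.1, 218: 41.4, 340: -16.1, 344: -18.2, 348: -20.3}
```

```bash
python3 -m jog '[[0,0.0003,0.03,0,0,0,0.03],[0,0,0.02,0,0,0,0.03],[0,0,0.008,0,0,0,0.03],[0,0,0.008,0,0,0,0.03],[0,0,0,0,0,0,0.03]]' 100
python3 -m jog '[[0,0,0.008,0,0,0,0.03],[0,0,0.008,0,0,0,0.03],[0,0,0.008,0,0,0,0.03],[0,0,0.0,0,0,0,0.03]]' 100
python3 -m jog '[[0,0,0.006,0,0,0,0.03],[0,0,0.006,0,0,0,0.03],[0,0,0.006,0,0,0,0.03],[0,0,0.003,0,0,0,0.03],[0,0,0,0,0,0,0.03]]' 100
python3 -c "
from h import *
tool()"
```

```text
time_s: 35.7
eef_pos: [553.3, 11.1, 152.2]
ee_rot: [-0.0, 0.707, 0.707, -0.0]
force: [0.0, 0.4, -1.3]
grip_width: 0.404
grip_force: 103.2
time_s: 36.1
eef_pos: [553.6, 11.4, 127.9]
ee_rot: [0.0, 0.707, 0.707, 0.0]
force: [1.3, -0.1, 2.0]
grip_width: 0.41
grip_force: 103.6
time_s: 36.6
eef_pos: [553.7, 11.4, 107.8]
ee_rot: [0.0, 0.707, 0.707, 0.0]
force: [-0.4, 0.1, 6.1]
grip_width: 0.403
grip_force: 104.1
t 36.6 tcp [553.7  11.4 107.8] yaw 90.0 tilt [ 0.001 -0.   ] F [-0.4  0.1  6.1] w 34.4 gf 104.1 j [-0.19  0.51  1.58 -0.    1.05 -0.19]
```

```bash
python3 -m jog '[[0,0,0,0,0,0,0.055],[0,0,0,0,0,0,0.055],[0,0,0,0,0,0,0.055],[0,0,-0.02,0,0,0,0.055],[0,0,-0.04,0,0,0,0.055]]' 90
python3 -m jog '[[0,0,-0.04,0,0,0,0.0854],[0,0,-0.03,0,0,0,0.0854],[0,0,0,0,0,0,0.0854],[0,0,0,0,0,0,0.0854]]' 90
python3 - <<'E'
from h import *
tool()
im,c,M=shot('wrist','w18')
g=im.mean(2);print([int(v) for v in g[168:262:3,275:296].mean(1)])
print(proj([[668,y,192] for y in (96,100,104)],c,M).round(0).tolist())
t,c,M=shot('top','t7');print(dark(t,c,M)[:,:5])
cv2.imwrite('pics/w18c.png',im[20:300,180:560])
E
```

```text
time_s: 37.1
eef_pos: [551.8, 11.7, 165.6]
ee_rot: [-0.003, 0.707, 0.707, -0.002]
force: [-0.3, 0.3, 0.9]
grip_width: 0.641
grip_force: 0.0
time_s: 37.5
eef_pos: [553.2, 11.5, 237.2]
ee_rot: [-0.0, 0.707, 0.707, -0.0]
force: [-0.1, 0.5, -1.0]
grip_width: 1.001
grip_force: 0.0
t 37.5 tcp [553.2  11.5 237.2] yaw 90.0 tilt [-0.  0.] F [-0.1  0.5 -1. ] w 85.5 gf 0.0 j [-0.19  0.38  1.42  0.    1.34 -0.19]
[130, 158, 89, 25, 17, 17, 18, 18, 18, 18, 18, 18, 18, 18, 19, 21, 29, 30, 30, 30, 30, 29, 30, 29, 29, 30, 57, 112, 113, 112, 83, 144]
[[517.0, 88.0], [518.0, 80.0], [519.0, 71.0]]
[[  80.7 -760.2   -6.    20.6   59.3]
 [ 194.   643.1   89.9   50.1   55.4]
 [ 285.3  645.6    5.5   62.8   68. ]
 [ 531.4  -74.4   -8.3   46.9   88.8]
 [ 578.5 -490.4   23.    44.2   66.6]
 [ 608.2 -554.9   18.5   47.7   64.4]
 [ 596.9 -323.    35.    43.7   76.7]
 [ 734.2 -812.3  -63.8   19.9   81. ]]
```

View pics/w18c.png

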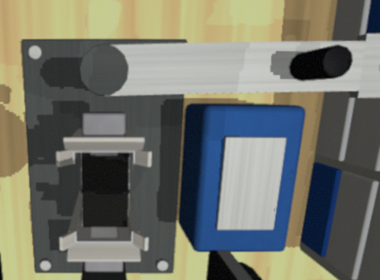

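The stack is latched and level; the knob is at crop (338,60), i.e. ~(668,100). Going to the knob.

```bash
python3 -m jog '[[0.03,0.038,0,0,0,0,0.06],[0.03,0.038,0,0,0,0,0.06],[0.0285,0.0388,0,0,0,0,0.06],[0,0,0,0,0,-0.14,0.05],[0,0,0,0,0,-0.14,0.045]]' 20
python3 -m jog '[[0,0,0,0,0,-0.14,0.045],[0,0,0,0,0,-0.14,0.045],[0,0,0,0,0,-0.14,0.045],[0,0,0,0,0,-0.14,0.045],[0,0,0,0,0,-0.14,0.045]]' 20
python3 -m jog '[[0,0,0,0,0,-0.14,0.045],[0,0,0,0,0,-0.14,0.045],[0,0,0,0,0,-0.14,0.045],[0,0,0,0,0,-0.136,0.045],[0,0,0,0,0,0,0.045]]' 20
python3 - <<'E'
from h import *
tool();go(668,100,180,178)
im,c,M=shot('wrist','w19')
g=im.mean(2);b=(g<60).astype(np.uint8);n,l,s,ce=cv2.connectedComponentsWithStats(b);print([(s[i].tolist(),ce[i].round(0).tolist()) for i in range(1,n) if s[i,4]>150 and s[i,4]<6000 ])
print(proj([[668,100,192],[668,100,158]],c,M).round(0).tolist())
E
```

```text
time_s: 38.1
eef_pos: [668.4, 100.8, 234.1]
ee_rot: [-0.002, 0.599, 0.801, -0.001]
force: [-0.4, -0.2, -0.1]
grip_width: 0.524
grip_force: 0.0
time_s: 38.6
eef_pos: [667.8, 99.9, 235.6]
ee_rot: [-0.001, 0.288, 0.958, -0.0]
force: [-0.8, -0.3, -0.1]
grip_width: 0.528
grip_force: 0.0
time_s: 39.1
eef_pos: [667.8, 99.9, 235.8]
ee_rot: [-0.001, 0.017, 1.0, 0.0]
force: [0.0, 0.2, -0.4]
grip_width: 0.529
grip_force: 0.0
t 39.1 tcp [667.8  99.9 235.8] yaw 178.07 tilt [-0.003  0.   ] F [ 0.   0.2 -0.4] w 45.2 gf 0.0 j [-0.02  0.67  0.97  0.    1.51 -1.56]
shift mm [-0.3  0.1 55.8] turn [-0.    -0.003  0.001]
[([104, 0, 88, 86, 5367], [149.0, 49.0]), ([99, 6, 22, 16, 180], [112.0, 12.0]), ([0, 20, 67, 74, 2354], [34.0, 61.0]), ([106, 131, 154, 120, 3919], [196.0, 154.0]), ([422, 140, 19, 20, 182], [430.0, 148.0]), ([269, 220, 27, 41, 889], [282.0, 240.0]), ([397, 274, 98, 22, 1485], [444.0, 284.0])]
[[283.0, 249.0], [283.0, 230.0]]
```

```bash
python3 -m jog '[[0,0,0.03,0,0,0,0.045],[0,0,0.026,0,0,0,0.045],[0,0,0,0,0,0,0.026],[0,0,0,0,0,0,0.026],[0,0,0,0,0,0,0.026]]' 20
python3 -m jog '[[0.0007,-0.012,0,0,0,0.105,0.026],[0.0007,-0.012,0,0,0,0.105,0.026],[0.0007,-0.012,0,0,0,0.105,0.026],[0.0007,-0.012,0,0,0,0.105,0.026],[0.0007,-0.012,0,0,0,0.105,0.026]]'
python3 -m jog '[[0.0007,-0.012,0,0,0,0.105,0.026],[0.0007,-0.012,0,0,0,0.105,0.026],[0.0007,-0.012,0,0,0,0.105,0.026],[0.0007,-0.012,0,0,0,0.105,0.026],[0.0007,-0.012,0,0,0,0.105,0.026]]'
python3 -m jog '[[0.0007,-0.012,0,0,0,0.105,0.026],[0.0007,-0.012,0,0,0,0.105,0.026],[0.0007,-0.012,0,0,0,0.105,0.026],[0,0,0,0,0,0,0.026],[0,0,0,0,0,0,0.026]]'
python3 - <<'E'
from h import *
tool();go(553.2,-18.5,180,90)
E
```

```text
time_s: 39.65
eef_pos: [668.8, 99.9, 183.2]
ee_rot: [0.001, 0.018, 1.0, 0.0]
force: [0.3, -0.3, -0.1]
grip_width: 0.304
grip_force: 0.0
time_s: 40.15
eef_pos: [651.2, 42.9, 183.2]
ee_rot: [0.002, 0.279, 0.96, 0.001]
force: [2.2, 0.6, -0.4]
grip_width: 0.309
grip_force: 1.0
time_s: 40.65
eef_pos: [607.3, 2.4, 183.2]
ee_rot: [0.002, 0.519, 0.855, 0.001]
force: [2.7, -0.8, -0.4]
grip_width: 0.302
grip_force: 1.0
time_s: 41.15
eef_pos: [573.1, -8.4, 182.5]
ee_rot: [0.001, 0.643, 0.766, 0.0]
force: [0.4, -0.1, 1.2]
grip_width: 0.305
grip_force: 0.0
t 41.1 tcp [573.1  -8.4 182.5] yaw 99.93 tilt [ 0.002 -0.   ] F [ 0.4 -0.1  1.2] w 26.1 gf 0.0 j [-0.22  0.47  1.44  0.    1.24 -0.39]
shift mm [ -6.5 -21.4   2.5] turn [0.002 0.    0.173]
```

```bash
python3 -m jog '[[-0.003,-0.006,0,0,0,0.06,0.026],[-0.003,-0.006,0,0,0,0.06,0.026],[-0.001,-0.006,0,0,0,0.05,0.026],[0,-0.004,0,0,0,0,0.026],[0,0,0,0,0,0,0.026]]' 20
python3 -m jog '[[0,-0.002,0,0,0,0,0.026],[0,0,0,0,0,0,0.026]]'
python3 -c "
from h import *
tool()"
python3 -m jog '[[0,-0.002,0,0,0,0,0.026],[0,0,0,0,0,0,0.026]]'
python3 -m jog '[[0,-0.002,0,0,0,0,0.026],[0,0,0,0,0,0,0.026]]'
python3 -c "
from h import *
tool()"
```

```text
time_s: 41.65
eef_pos: [551.7, -17.2, 181.7]
ee_rot: [0.0, 0.706, 0.708, 0.0]
force: [0.5, 0.1, 0.1]
grip_width: 0.308
grip_force: 0.0
time_s: 41.85
eef_pos: [549.7, -17.3, 181.5]
ee_rot: [0.0, 0.706, 0.708, 0.0]
force: [0.4, -0.7, 0.9]
grip_width: 0.304
grip_force: 0.3
t 41.9 tcp [549.7 -17.3 181.5] yaw 90.12 tilt [ 0. -0.] F [ 0.4 -0.7  0.9] w 25.9 gf 0.3 j [-0.24  0.42  1.51  0.    1.21 -0.25]
time_s: 42.05
eef_pos: [547.6, -17.3, 181.5]
ee_rot: [0.0, 0.707, 0.708, 0.0]
force: [0.9, -0.5, 0.3]
grip_width: 0.307
grip_force: 0.5
time_s: 42.25
eef_pos: [547.2, -17.4, 181.5]
ee_rot: [0.002, 0.707, 0.707, 0.002]
force: [12.3, 0.6, -5.6]
grip_width: 0.303
grip_force: 6.1
t 42.2 tcp [547.2 -17.4 181.5] yaw 90.06 tilt [ 0.005 -0.   ] F [12.3  0.6 -5.6] w 25.9 gf 6.1 j [-0.25  0.41  1.52  0.    1.2  -0.25]
```

The keeper is at its stop (12 N). Backing off and going to the pin.

```bash
python3 -m jog '[[0,0.006,0,0,0,0,0.045],[0,0,0,0,0,0,0.045],[0,0,-0.03,0,0,0,0.045],[0,0,-0.04,0,0,0,0.06],[0,0,0,0,0,0,0.06]]' 20
python3 - <<'E'
from h import *
tool();go(608,-331,200,90)
im,c,M=shot('wrist','w20')
g=im[:,:,0].copy()
cv2.imwrite('pics/w20c.png',cv2.resize(im[40:340,180:400],None,fx=2,fy=2))
for n,p in dict(lug=[553.1,-73.3,148],khole=[553.1,-73.5,158],knob=[553.1,-18.5,192]).items(): print(n,proj(p,c,M).round(0).tolist())
E
```

```text
time_s: 42.75
eef_pos: [552.9, -17.6, 256.3]
ee_rot: [0.004, 0.707, 0.708, 0.002]
force: [0.3, -0.1, 0.1]
grip_width: 0.708
grip_force: 0.0
t 42.8 tcp [552.9 -17.6 256.3] yaw 90.07 tilt [ 0.008 -0.002] F [ 0.3 -0.1  0.1] w 60.4 gf 0.0 j [-0.24  0.36  1.39 -0.    1.38 -0.24]
shift mm [-313.4   54.2   57.4] turn [0.008 0.002 0.001]
lug [[283.0, 286.0]]
khole [[283.0, 293.0]]
knob [[283.0, 239.0]]
```

View pics/w20c.png

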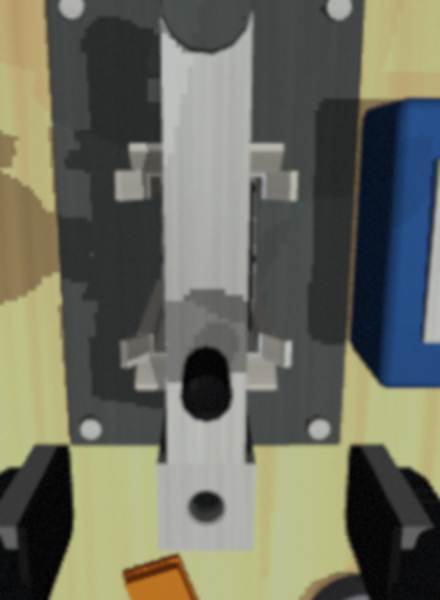

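The keeper lies straight across the column, its hole at px (283,293.5) matching the predicted lug position. No more pictures to view; numbers from here on.

```bash
python3 -m jog '[[-0.039,0.007,0,0,0,0,0.06],[-0.039,0.007,0,0,0,0,0.06],[-0.039,0.007,0,0,0,0,0.06],[-0.039,0.007,0,0,0,0,0.06],[-0.039,0.007,0,0,0,0,0.06]]' 20
python3 -m jog '[[-0.039,0.007,0.01,0,0,0,0.06],[-0.039,0.007,0.02,0,0,0,0.06],[-0.039,0.006,0.03,0,0,0,0.06],[0,0,0,0,0,0,0.06],[0,0,0,0,0,0,0.06]]' 20
cat >> h.py <<'E'
def pinhead(name,z=79,guess=None):
    im,c,M=shot('wrist',name);b=(im.max(2)<110).astype(np.uint8);n,l,s,ce=cv2.connectedComponentsWithStats(b[:,200:380])
    for i in range(1,n):
        if 150<s[i,4]<9000: 
            k=(l==i);ys,xs=np.nonzero(k);xs=xs+200;print(s[i].tolist(),'c',ray([[xs.mean(),ys.mean()]],z,c,M).round(1)[0,:2],'col mean of top part')
    return im,c,M
E
python3 - <<'E'
from h import *
tool();im,c,M=pinhead('w21')
print(proj([[608,-331,79],[608,-331,55]],c,M).round(0).tolist())
i0=cv2.imread('pics/w20.png');g=i0.mean(2)[280:306,268:299];print(g.min(),g.max())
ys,xs=np.nonzero(g<g.min()+50);print('hole px',xs.mean()+268,ys.mean()+280,len(xs))
E
```

```text
time_s: 43.3
eef_pos: [586.4, -213.6, 250.0]
ee_rot: [-0.001, 0.707, 0.707, -0.0]
force: [-0.4, -0.1, 0.9]
grip_width: 0.705
grip_force: 0.0
time_s: 43.8
eef_pos: [606.2, -329.4, 189.1]
ee_rot: [-0.002, 0.707, 0.707, -0.0]
force: [0.0, 0.2, 0.6]
grip_width: 0.704
grip_force: 0.0
t 43.8 tcp [ 606.2 -329.4  189.1] yaw 90.0 tilt [-0.003  0.003] F [0.  0.2 0.6] w 60.1 gf 0.0 j [-0.67  0.73  0.98  0.    1.43 -0.67]
[98, 52, 82, 90, 2819] c [ 644.4 -246. ] col mean of top part
[53, 163, 81, 75, 2631] c [ 605.4 -314.9] col mean of top part
[[287.0, 219.0], [287.0, 210.0]]
18.666666666666668 178.66666666666666
hole px 282.84795321637426 292.6666666666667 171
```

Run:
```python
from h import *
c=eyes.calibration('wrist');M=pose()@np.array(c['mount']);im=cv2.imread('pics/w21.png');g=im[150:290,220:350]
G=cv2.cvtColor(g,6);print(cv2.HoughCircles(cv2.medianBlur(G,3),cv2.HOUGH_GRADIENT,1,20,param1=100,param2=12,minRadius=13,maxRadius=19))
hsv=cv2.cvtColor(g,cv2.COLOR_BGR2HSV)
for r in range(30,110,5): print(r+150,' '.join(f'{hsv[r,x,1]}/{hsv[r,x,2]}' for x in range(30,110,5)))
```

```text
[[[67.5 70.5 17.2]]]
180 105/138 105/139 158/79 151/86 167/87 160/91 160/91 162/99 158/121 157/156 162/121 169/74 185/44 170/45 154/48 165/48
185 106/139 107/140 158/92 159/93 156/90 163/89 159/90 167/98 159/120 161/154 160/147 160/150 156/152 159/146 157/125 172/80
190 106/140 106/135 161/90 163/91 161/90 156/90 168/91 160/97 156/121 159/154 161/146 159/152 159/151 156/154 156/152 158/144
195 105/138 121/118 163/89 156/90 160/89 160/89 152/97 160/97 160/116 159/144 161/147 158/153 158/152 159/152 158/150 159/146
200 106/139 153/100 166/89 159/88 156/90 166/89 168/94 163/83 159/112 159/138 158/136 161/152 159/151 158/152 161/149 162/146
205 104/140 161/90 163/91 166/89 160/89 160/89 164/81 32/24 26/20 143/64 158/137 160/150 158/152 159/151 161/147 159/144
210 105/138 161/138 158/105 159/96 159/88 161/90 24/21 38/27 15/33 23/22 109/54 158/150 160/153 161/150 159/148 157/149
215 120/142 158/139 157/140 157/141 162/88 159/74 18/42 16/49 16/48 12/44 7/35 159/151 158/152 161/149 162/148 159/149
220 145/144 158/140 160/137 157/140 161/92 125/57 16/49 17/46 12/64 21/49 11/71 159/146 157/153
[... 189 characters left out ...]
 156/139 14/71 7/75 14/73 14/72 7/70 160/153 157/151 159/148 155/150 79/181
235 158/139 157/140 158/139 157/140 157/140 158/144 150/131 17/73 14/72 27/76 156/150 158/152 156/150 157/149 159/148 77/182
240 161/138 160/139 158/139 158/140 159/138 157/145 158/152 157/151 161/150 159/151 159/151 157/151 157/151 159/149 120/153 77/183
245 67/184 63/179 86/164 135/144 161/135 158/142 157/153 159/149 157/151 157/151 158/153 158/152 158/150 158/150 72/173 78/184
250 68/183 64/184 64/183 64/184 69/184 64/182 72/173 114/159 157/153 158/150 159/151 159/149 157/149 157/149 68/185 78/183
255 68/183 63/181 64/182 63/183 70/183 63/182 60/182 63/183 71/184 78/184 86/177 109/164 143/153 147/149 68/183 79/184
```

```bash
cat >> h.py <<'E'
def fitpin(name=None,zt=79,box=(220,350,150,290),h=24,img=None):
    "fit the head's bounding box (grey mask) by its projected cylinder"
    from scipy.optimize import least_squares
    c=eyes.calibration('wrist')
    if img is None: im,c,M=shot('wrist',name)
    else: im=cv2.imread(img);M=pose()@np.array(c['mount'])
    u0,u1,v0,v1=box;q=cv2.cvtColor(im[v0:v1,u0:u1],cv2.COLOR_BGR2HSV)
    m=((q[:,:,1]<60)&(q[:,:,2]<110)).astype(np.uint8);n,l,s,_=cv2.connectedComponentsWithStats(m)
    i=1+np.argmax(s[1:,4]);x,y,w,hh=s[i,:4];bb=np.array([x+u0,x+u0+w-1,y+v0,y+v0+hh-1]);print('bbox',bb)
    a=np.linspace(0,6.28,60)
    def pb(p):
        P=np.concatenate([np.c_[p[0]+11*np.cos(a),p[1]+11*np.sin(a),0*a+z] for z in(zt,zt-h)]);k=proj(P,c,M);return np.array([k[:,0].min(),k[:,0].max(),k[:,1].min(),k[:,1].max()])
    r=least_squares(lambda p:pb(p)-bb,ray([[bb[:2].mean(),bb[2:].mean()]],zt,c,M)[0,:2]);print('pin',r.x.round(1),'resid',(pb(r.x)-bb).round(1));return r.x
E
python3 - <<'E'
from h import *
x=fitpin(img='pics/w21.png');tool();go(x[0],x[1],71,90)
E
```

```text
bbox [276 303 205 236]
pin [ 610.9 -335.3] resid [-1.4  1.4 -2.6  2.6]
t 43.9 tcp [ 606.8 -328.7  190.9] yaw 90.07 tilt [-0.001  0.001] F [ 0.1 -0.1  0.5] w 60.0 gf 0.0 j [-0.67  0.73  0.98  0.    1.43 -0.67]
shift mm [ -6.8   4.2 119.9] turn [-0.001 -0.001  0.001]
```

```bash
python3 -m jog '[[-0.0035,0.002,0.03,0,0,0,0.06],[-0.0035,0.002,0.02,0,0,0,0.06],[0,0,0,0,0,0,0.06],[0,0,0,0,0,0,0.06],[0,0,0,0,0,0,0.06]]' 40
python3 - <<'E'
from h import *
tool();x=fitpin('w22',box=(210,360,170,340));go(x[0],x[1],71,90)
E
```

```text
time_s: 44.35
eef_pos: [611.6, -336.0, 143.7]
ee_rot: [0.002, 0.706, 0.708, 0.0]
force: [0.4, 0.4, 1.0]
grip_width: 0.705
grip_force: 0.0
t 44.4 tcp [ 611.6 -336.   143.7] yaw 90.1 tilt [ 0.003 -0.002] F [0.4 0.4 1. ] w 60.2 gf 0.0 j [-0.67  0.78  1.02  0.    1.34 -0.67]
bbox [264 297 211 250]
pin [ 609.8 -335.3] resid [-1.8  1.8 -3.   2.9]
shift mm [ 1.  -1.8 72.5] turn [0.002 0.002 0.002]
```

```bash
python3 -m jog '[[0.0008,-0.0018,0.03,0,0,0,0.06],[0,0,0.03,0,0,0,0.05],[0,0,0.012,0,0,0,0.045],[0,0,0,0,0,0,0.045]]' 60
python3 -m jog '[[0,0,0,0,0,0,0.015],[0,0,0,0,0,0,0.015],[0,0,0,0,0,0,0.015],[0,0,0,0,0,0,0.015],[0,0,0,0,0,0,0.015]]' 60
python3 -c "
from h import *
tool()"
python3 -m jog '[[0,0,-0.02,0,0,0,0.015],[0,0,-0.03,0,0,0,0.015],[0,0,-0.04,0,0,0,0.015],[0,0,-0.045,0,0,0,0.015],[0,0,-0.045,0,0,0,0.015]]' 60
python3 - <<'E'
from h import *
tool();go(553.3,-73.4,250,90)
E
```

```text
time_s: 44.8
eef_pos: [608.8, -335.1, 68.6]
ee_rot: [-0.001, 0.707, 0.707, -0.0]
force: [-0.7, -0.1, 1.4]
grip_width: 0.528
grip_force: 0.0
time_s: 45.3
eef_pos: [609.9, -336.1, 71.8]
ee_rot: [0.002, 0.707, 0.707, 0.0]
force: [-0.6, 0.5, 6.8]
grip_width: 0.233
grip_force: 58.8
t 45.3 tcp [ 609.9 -336.1   71.8] yaw 90.06 tilt [ 0.003 -0.002] F [-0.6  0.5  6.8] w 19.9 gf 58.8 j [-0.67  0.84  1.09  0.    1.21 -0.67]
time_s: 45.8
eef_pos: [608.8, -335.2, 251.9]
ee_rot: [0.0, 0.707, 0.707, 0.0]
force: [0.3, -0.1, -0.2]
grip_width: 0.231
grip_force: 59.2
t 45.8 tcp [ 608.8 -335.2  251.9] yaw 90.06 tilt [ 0.001 -0.   ] F [ 0.3 -0.1 -0.2] w 19.7 gf 59.2 j [-0.67  0.71  0.85  0.    1.58 -0.67]
shift mm [261.9 -55.3   1.8] turn [0.001 0.    0.001]
```

```bash
python3 -m jog '[[0.044,-0.009,0,0,0,0,0.015],[0.044,-0.009,0,0,0,0,0.015],[0.044,-0.009,0,0,0,0,0.015],[0.044,-0.009,0,0,0,0,0.015],[0.044,-0.009,0,0,0,0,0.015]]' 60
python3 -m jog '[[0.0419,-0.0103,0,0,0,0,0.015],[0,0,0,0,0,0,0.015],[0,0,0,0,0,0,0.015],[0,0,0,0,0,0,0.015]]' 60
python3 - <<'E'
from h import *
tool();go(553.3,-73.4,250,90)
T=pose();z=T[2,3];im,c,M=shot('wrist','w23')
print('head pred',proj([[*T[:2,3],z+7],[*T[:2,3],z-17],[*T[:2,3],z-67]],c,M).round(0).tolist(),'hole',proj([[553.3,-73.4,158]],c,M).round(0).tolist())
q=cv2.cvtColor(im,cv2.COLOR_BGR2HSV)
for r in range(200,400,8): print(r,' '.join(f'{q[r,x,2]:3d}' for x in range(240,330,4)))
E
```

```text
time_s: 46.3
eef_pos: [563.2, -113.8, 250.2]
ee_rot: [0.001, 0.707, 0.707, 0.0]
force: [0.6, 0.3, 0.4]
grip_width: 0.231
grip_force: 59.2
time_s: 46.7
eef_pos: [553.7, -74.5, 249.7]
ee_rot: [0.0, 0.707, 0.707, 0.0]
force: [-0.4, -0.5, -1.1]
grip_width: 0.232
grip_force: 59.2
t 46.7 tcp [553.7 -74.5 249.7] yaw 90.01 tilt [ 0.001 -0.   ] F [-0.4 -0.5 -1.1] w 19.8 gf 59.2 j [-0.34  0.38  1.38 -0.    1.38 -0.34]
shift mm [ 1.1 -0.4 -0.3] turn [0.001 0.    0.   ]
head pred [[283.0, 297.0], [283.0, 271.0], [284.0, 236.0]] hole [[283.0, 222.0]]
200  78  77  78  78 117 118 110 101 100 103 101 101 100 100 105 174 169 172  78  80  79  83  76
208  79  76  76  77 113 121 119 120 104 104 104 102 101 102 106 174 171 171  78  81  79  81  79
216  76  74  78  75 111 120 120 120 119  64  24  24  42 100 124 192 188 189  75  77  78  78  75
224 196 197 196 196 154 119 120 121  93  47  23  24  31  80 124 190 187 190 191 191 192 197 195
232 196 195 196 196 188 181 183 184 181 173  71  60  68 187 187 190 187 188 191 192 192 196 196
240 194 196 195 197 191 185 185 186 184 101  58  60  59 100 187 187 188 189 
[... 1143 characters left out ...]
 195 197  17  15  12  12  16
344  13  12  15  56  38 195 195 196 197 195 197 195 195 196 197 196 194 196  71  55  15  10  13
352  17   8  14 196 193 193 196 196 195 197 196 197 196 196 162 150 151 172 166 193  23   9  18
360  14  12  25 193 190 195 196 196 196 195 195 196 195 193 155 149 154  97  51  51  15  15  17
368  15   5  18 193 192 195 195 196 196 196 195 196 196 164 155 147 151  47  48  56  19  17  15
376  12   7  16   9  18  16  17  12  20  52 107 152 118  44  14  13  18  13  13  12  15  13  12
384  13  15  13  17  14  10  11  15   9  12   9  12  11   9  15  13  19  13  14  15  12   8  13
392  17  13  16  14  15  16  17  13  11  13  14  18  15  12  14  12   7  14  12  11  13  14   8
```

Run:
```python
from h import *
im=cv2.imread('pics/w23.png');V=im.max(2).astype(int)
c=eyes.calibration('wrist');T=pose();M=T@np.array(c['mount'])
print('center col rows 205-280',[int(v) for v in V[205:280,281:286].mean(1)])
print('260-322',[int(v) for v in V[260:322,279:287].mean(1)])
for r in(216,220,224,240,246,290,296): print(r,list(V[r,252:316]))
P=T[:3,3]
for dz in(7.2,-16.8,-66.8):
  for rr in ((11,) if dz>-60 else (5,3)):
    print(dz,rr,proj([[P[0],P[1]+rr,P[2]+dz],[P[0],P[1]-rr,P[2]+dz],[P[0]-rr,P[1],P[2]+dz],[P[0]+rr,P[1],P[2]+dz]],c,M).round(1).tolist())
print('hole',proj([[553.3+a,-73.4+b,158] for a,b in((0,6.5),(0,-6.5),(-6.5,0),(6.5,0))],c,M).round(1).tolist())
```

```text
center col rows 205-280 [101, 100, 100, 101, 107, 111, 111, 103, 82, 51, 30, 24, 24, 24, 25, 25, 23, 22, 25, 25, 25, 29, 38, 48, 55, 59, 59, 59, 60, 59, 60, 59, 61, 59, 59, 60, 60, 60, 59, 61, 59, 60, 60, 59, 55, 41, 27, 21, 23, 22, 21, 23, 23, 24, 23, 23, 23, 22, 23, 23, 23, 23, 23, 24, 24, 27, 33, 42, 44, 44, 42, 41, 42, 42, 42]
260-322 [22, 23, 23, 23, 23, 23, 23, 23, 24, 24, 27, 33, 42, 44, 44, 42, 41, 41, 42, 42, 42, 42, 42, 43, 42, 41, 42, 42, 41, 42, 42, 42, 40, 41, 41, 41, 41, 41, 40, 41, 41, 41, 41, 42, 42, 42, 42, 42, 42, 42, 43, 42, 43, 41, 41, 41, 77, 138, 163, 163, 163, 165]
216 [np.int64(75), np.int64(75), np.int64(74), np.int64(90), np.int64(111), np.int64(120), np.int64(121), np.int64(119), np.int64(120), np.int64(117), np.int64(118), np.int64(120), np.int64(120), np.int64(121), np.int64(121), np.int64(121), np.int64(120), np.int64(122), np.int64(120), np.int64(120), np.int64(119), np.int64(115), np.int64(105), np.int64(87), np.int64(64), np.int64(41), np.int64(31), np.int64(24), np.int64(24), np.int64(24), np.int64(25), np.int64(23), np.int64(24), np.int64(25), np.in
[... 5678 characters left out ...]
41), np.int64(40), np.int64(42), np.int64(40), np.int64(42), np.int64(42), np.int64(41), np.int64(40), np.int64(40), np.int64(41), np.int64(42), np.int64(39), np.int64(39), np.int64(42), np.int64(41), np.int64(40), np.int64(41), np.int64(33), np.int64(25), np.int64(14), np.int64(8), np.int64(6), np.int64(19), np.int64(20), np.int64(18)]
7.2 11 [[283.3, 272.0], [283.3, 320.8], [256.0, 296.9], [310.6, 297.0]]
-16.8 11 [[283.5, 249.5], [283.5, 292.5], [260.0, 271.4], [306.9, 271.4]]
-66.8 5 [[283.7, 228.3], [283.7, 243.8], [275.4, 236.1], [291.9, 236.1]]
-66.8 3 [[283.7, 231.4], [283.7, 240.7], [278.7, 236.1], [288.6, 236.1]]
hole [[283.1, 212.8], [283.1, 231.3], [273.5, 222.1], [292.7, 222.1]]
```

```bash
python3 -m jog '[[0,-0.0011,0.012,0,0,0,0.015],[0,0,0.01,0,0,0,0.015],[0,0,0.005,0,0,0,0.015],[0,0,0.003,0,0,0,0.015],[0,0,0.003,0,0,0,0.015]]' 60
python3 -c "
from h import *
tool()"
python3 -m jog '[[0,0,0.003,0,0,0,0.015],[0,0,0,0,0,0,0.015]]' 60
python3 -m jog '[[0,0,0.003,0,0,0,0.015],[0,0,0,0,0,0,0.015]]' 60
python3 -c "
from h import *
tool()"
```

```text
time_s: 47.25
eef_pos: [552.5, -73.7, 216.1]
ee_rot: [-0.0, 0.707, 0.707, 0.0]
force: [-0.1, 0.3, -1.0]
grip_width: 0.236
grip_force: 59.2
t 47.2 tcp [552.5 -73.7 216.1] yaw 90.05 tilt [-0.  0.] F [-0.1  0.3 -1. ] w 20.1 gf 59.2 j [-0.34  0.4   1.44  0.    1.3  -0.34]
time_s: 47.45
eef_pos: [552.3, -73.6, 213.1]
ee_rot: [-0.0, 0.707, 0.707, -0.0]
force: [0.6, -0.1, -0.4]
grip_width: 0.232
grip_force: 59.2
time_s: 47.65
eef_pos: [552.3, -73.6, 210.2]
ee_rot: [-0.0, 0.707, 0.707, -0.0]
force: [0.0, 0.4, -0.7]
grip_width: 0.231
grip_force: 59.2
t 47.6 tcp [552.3 -73.6 210.2] yaw 90.06 tilt [-0.  0.] F [ 0.   0.4 -0.7] w 19.7 gf 59.2 j [-0.34  0.41  1.45  0.    1.29 -0.34]
```

The tip is already inside the lug with no force. Continuing down.

```bash
python3 -m jog '[[0,0,0.004,0,0,0,0.015],[0,0,0.004,0,0,0,0.015],[0,0,0.004,0,0,0,0.015],[0,0,0,0,0,0,0.015]]' 60
python3 -m jog '[[0,0,0.004,0,0,0,0.015],[0,0,0.004,0,0,0,0.015],[0,0,0.004,0,0,0,0.015],[0,0,0,0,0,0,0.015]]' 60
python3 -c "
from h import *
tool()"
```

```text
time_s: 48.05
eef_pos: [552.3, -73.7, 197.8]
ee_rot: [-0.0, 0.707, 0.707, -0.0]
force: [0.8, -0.9, -1.3]
grip_width: 0.227
grip_force: 59.2
time_s: 48.45
eef_pos: [552.3, -73.6, 185.7]
ee_rot: [-0.0, 0.707, 0.707, -0.0]
force: [-0.2, -0.2, -0.6]
grip_width: 0.232
grip_force: 59.2
t 48.5 tcp [552.3 -73.6 185.7] yaw 90.06 tilt [-0.001  0.   ] F [-0.2 -0.2 -0.6] w 19.8 gf 59.2 j [-0.34  0.43  1.48 -0.    1.23 -0.34]
```

```bash
python3 -m jog '[[0,0,0.004,0,0,0,0.015],[0,0,0.004,0,0,0,0.015],[0,0,0,0,0,0,0.015]]' 60
python3 -m jog '[[0,0,0.002,0,0,0,0.015],[0,0,0,0,0,0,0.015]]' 60
python3 -c "
from h import *
tool()"
python3 -m jog '[[0,0,0,0,0,0,0.03],[0,0,0,0,0,0,0.045],[0,0,0,0,0,0,0.045],[0,0,0,0,0,0,0.045]]' 20
python3 -m jog '[[0,0,-0.03,0,0,0,0.045],[0,0,-0.04,0,0,0,0.045],[0,0,0,0,0,0,0.045],[0,0,0,0,0,0,0.045]]' 20
python3 - <<'E'
from h import *
T=pose();tool();im,c,M=shot('wrist','w24');V=im.max(2)
print([int(v) for v in V[200:345:3,279:287].mean(1)])
for z in(158,162,168):
  print(z,proj([[553,-73.6+11,z],[553,-73.6+11,z+24],[553,-73.6-9.8,z+24],[553-9.8,-73.6,z+24],[553+9.8,-73.6,z+24]],c,M).round(1).tolist())
print(proj([[553,-18.5,192]],c,M))
print([int(v) for v in V[292,250:320:2]])
E
```

```text
time_s: 48.75
eef_pos: [552.3, -73.7, 177.8]
ee_rot: [-0.0, 0.707, 0.707, -0.0]
force: [0.2, -2.5, -2.0]
grip_width: 0.232
grip_force: 59.2
time_s: 48.95
eef_pos: [552.4, -73.6, 176.2]
ee_rot: [-0.0, 0.707, 0.707, -0.0]
force: [0.8, -1.1, -1.3]
grip_width: 0.228
grip_force: 59.2
t 49.0 tcp [552.4 -73.6 176.2] yaw 90.06 tilt [-0.  0.] F [ 0.8 -1.1 -1.3] w 19.5 gf 59.2 j [-0.34  0.44  1.49 -0.    1.21 -0.34]
time_s: 49.35
eef_pos: [552.4, -73.5, 176.5]
ee_rot: [-0.0, 0.707, 0.707, 0.0]
force: [-0.3, 0.1, 0.6]
grip_width: 0.528
grip_force: 0.0
time_s: 49.75
eef_pos: [552.5, -73.6, 246.8]
ee_rot: [0.001, 0.707, 0.707, 0.0]
force: [0.4, 0.0, -0.0]
grip_width: 0.527
grip_force: 0.0
t 49.8 tcp [552.5 -73.6 246.8] yaw 90.06 tilt [ 0.001 -0.   ] F [ 0.4  0.  -0. ] w 45.0 gf 0.0 j [-0.34  0.38  1.39  0.    1.37 -0.34]
[105, 98, 95, 85, 20, 22, 22, 43, 46, 49, 48, 47, 48, 47, 46, 50, 73, 110, 187, 186, 186, 186, 187, 186, 186, 187, 186, 186, 186, 186, 186, 186, 186, 185, 181, 175, 165, 158, 156, 154, 155, 162, 172, 179, 185, 187, 186, 186, 186]
158 [[284.3, 209.2], [284.4, 219.6], [284.3, 252.3], [268.1, 237.1], [300.6, 237.2]]
162 [[284.4, 210.8], [284.4, 221.6], [284.3, 254.8], [267.8, 239.4], [300.9, 239.4]]
168 [[284.4, 213.3], [284.4, 224.7], [284.3, 258.8], [267.3, 242.9], [301.4, 243.0]]
[[284.62008431 145.48795144]]
[91, 111, 151, 167, 178, 180, 181, 181, 179, 181, 176, 125, 142, 180, 185, 186, 187, 187, 187, 187, 188, 186, 185, 187, 187, 187, 186, 186, 185, 186, 186, 182, 182, 182, 184]
```

The head sits at home height (rows 210–252 match the 158 mm prediction). Handing in.

```bash
python3 -c "
from rig import finish_job
print(finish_job())"
```

```text
the job is handed in; nothing more can be done
None
```

All five pads are latched in the column, the keeper is shut against its stop, the lock pin is home through keeper and lug, and the job is handed in; the hand-in returned no verdict.

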